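# Lock a spring channel nut into a jig channel and set it against the stop

### The job

Take the spring nut with the bar-shaped grip out of the wooden rest block, put it through the slot of the channel on the jig board, press it down gently against its spring, twist it a quarter turn and let it rise so that its grooves catch the channel lips. Then slide the caught nut along the channel until it rests against the dark steel stop, without shoving the stop along, and let go; leave the other two knobs in the block.

Things in the scene. Friction and masses are not known exactly. Their poses are not given: they have to be found in the camera images.
- nut_grip (a point): Spring nut: centre of its black grip bar, 48 mm long in x, 16 thick in y, 34 high; z up. Below: steel stem 20 mm across, steel nut plate, spring foot. About 0.15 kg. Starts upright in one of three holes of the rest block, plate on the block's top, foot in the hole (lift 40 mm to clear), bar roughly along the block (within 0.3 rad).
- nut_plate (a point): Spring nut: middle of the plate's underside, 53 mm below the grip's centre. Plate 40 mm long in x, 21 wide in y, 12 high, clipped corners. Two grooves in its top run along y, centred 13.5 mm either side of the stem, 6.6 wide, 4 deep (floor 8 mm above this point). The steel of nut and channel is greased.
- nut_foot (a joint): Push-in of the spring foot under the plate (m): a coil 16 mm across reaching 33 mm below the plate when free (0), solid at 0.017. 1.8 N to start, 12 N at solid. About 0.008 when the nut is caught under the lips.
- slot (a point): Where the nut may go in: mid-slot on the channel's top face, 63 mm above the table. x along the channel towards the stop, y across, z up. Put the nut in with its long way along the slot. Grip centre above this face: below 32 mm it turns freely (a quarter, either way), at 27 the foot is solid, at 36 it is caught under the lips. Caught, it slides along with about 3 N.
- channel: Jig board 400 x 120 x 18 mm with the steel channel along its x; origin under the board's middle; the slot point is at x -90 mm. Channel 340 mm long, 50 wide, 45 high, open slot 24 wide; inside 44 wide, floor 42 mm below the top face. Lips 3 mm thick turn down at the slot's edges (12 to 15 mm off the middle) to 9 mm below the top.
- slot_end (a point): Mid-slot on the top face at the channel's far end, 260 mm ahead of the slot point. Between them is the stop: dark steel plate across the channel, 28 mm long, 48 wide, 7 high, tongue in the slot below. Its face is 105 to 228 mm ahead of the slot point, not measured: find it by sight or feel. The plate's long side (10.5 mm off the stem's axis) meets it. Pushed with about 10 N it slips.
- rack: Wooden rest block, 270 mm long in x, 80 wide, 45 high, fixed; three square holes at x -90, 0, 90 mm. Origin under its middle.
- star_knob: A black five-lobed knob on a steel stem with a round flange, 56 mm high, standing in the rest block; leave it. Origin: middle of its flange's underside.
- ball_knob: A black ball 28 mm across on a thin steel stem with a square flange, 78 mm high, standing in the rest block; leave it. Origin: middle of its flange's underside.

How it is judged:
By the outcome, as a careful person would: the job done as asked, in the order asked, and still so for the second after the job is handed in, with the robot touching nothing.
It also fails if it takes over 66 s, if anything falls off the work surface, if the arm or the gripper's body presses on something with over 40 N, if the wrist force passes 120 N, or if a joint passes its speed limit or range.

### The arm

A 6-joint arm with a two-finger parallel gripper is mounted at the origin on the work surface. World frame = base frame: x ahead of the robot, y to its left, z up, the work surface at z = 0. Lengths are in mm, angles in rad, forces in N, time in s.
With the tool pointing down it reaches from about 275 to 1000 mm from the base axis. Payload 8.4 kg.
Tool frame: the origin (TCP) lies midway between the tips of the shut fingers; the grasp point (between the pads) lies 19 mm behind it; z points along the fingers, x is the direction in which the jaws open and shut, and the axes are right-handed (so a half turn about z gives the same grasp; the last joint's range is limited). The gripper opens to 85 mm and grips with 20 to 120 N. Pads are 22 mm wide; open, the fingers measure 114 mm over their backs; the gripper's body (76 mm by 85 mm) begins 54 mm behind the grasp point. The pads swing forward as they close: fully open they stand 13 mm farther back than shut.
Start: joints at [1.219, 0.353, 1.633, -0, 1.155, -0.002], TCP at [214.192, 587.154, 231.281] pointing down, gripper open.
Joint ranges: [-2.63, 2.63], [-0.92, 2.1], [0.06, 2.66], [-1.3, 4.44], [0, 2.69], [-3.02, 3.02]. Speed limits (rad/s): [2.22, 2.22, 2.79, 3.14, 3.14, 3.14].

### API

Orientations are given as [roll, pitch, yaw] about the fixed x, y, z axes, in that order (R = Rz(yaw) Ry(pitch) Rx(roll)).
In Python, from rig import sense, grab_frame, camera_model, job gives the robot as it stands.
- The arm moves only by the tool arm_command, never from a script. Its argument "plan" is a list of rows, each an object with "translation": the shift along the tool's x, y, z in cm, a list of three; "twist": the turn about the tool's z in rad; "gripper": the opening, from 0 (shut) to 1 (fully open). A call has exactly 5 rows; each row is the pose to reach, as a shift and turn from the pose measured when the call began, along the tool's axes at that moment; what a row does not reach only later rows make up. A row lasts 1/12 s, in which the tool goes at most 41.7 mm and 7.16 degrees, less where a joint would pass 70% of its speed; a pose out of reach is approached as far as the arm can. A call with a gripper value outside its range is refused whole. The fingers move at their own pace and stop on an object; "squeeze" is the grip in N (left out, the last holds). Time passes only in rows, so rows that repeat a pose let the fingers close, or fill a call up. It gives the time, the measured TCP pose, the force and the opening at its end, in the units of the state.
- sense(): the state, without advancing time (a new reading comes with each control period).
- grab_frame(name): name is "scene" or "top"; returns the picture (420x560x3 uint8, blue, green, red); there is no depth.
- camera_model(name): a dict with "fx", "fy", "cx", "cy" (pixels), "pose" (4x4, takes a point from camera to world coordinates). Camera axes: x right, y down, z forward; pixel columns grow to the right and rows downward; lengths in mm; the calibration is good to about 2 mm. A picture is of the moment at which its call begins. camera_model takes no time and is no camera call.
- job.sign_off(): hands the job in, once; it reports no verdict.
The state is a dict: "clock": time; "qpos": joint angles; "qvel": joint speeds; "joint_efforts": joint torques, N m; "eef_pos": TCP position; "tcp_rot": TCP orientation; "contact_force": force on the tool from outside, world axes, zero at the start; "wrist_torque": the same for the moment, N m; "opening": opening from 0.0 (shut) to 1.0 (fully open).
Only numpy, scipy, OpenCV 4.12 (cv2) and the standard library are available. Lean on these libraries where they do the work, as an engineer would, in place of code of your own. Each camera call takes 0.05 s, during which the arm holds its last target.

## Working session

There is one attempt and no reset: what is moved stays moved. The work goes in short steps, Python scripts to look and compute and a tool call to move; the robot and the scene stay as the last step left them, time stands still between calls to the robot, and variables do not carry over. Pictures are saved under pics/ and viewed, and the job is handed in when it is done.

Besides the shell and the picture viewer there is one more tool, called after "Request:" as name(argument=value, ...), one argument or row to a line, values as JSON. arm_command: Moves the arm, as the interface text tells. Its arguments: {"type":"object","properties":{"plan":{"type":"array","items":{"type":"object","properties":{"translation":{"type":"array","items":{"type":"number"}},"twist":{"type":"number"},"gripper":{"type":"number"}}}},"squeeze":{"type":"number"}},"required":["plan"]}

```bash
mkdir -p pics; python3 - <<'E'
from rig import sense, grab_frame, camera_model
import cv2, numpy as np
for n in("scene","top"):
    f=grab_frame(n); cv2.imwrite(f"pics/{n}0.png",f)
    m=camera_model(n); print(n,m["fx"],m["fy"],m["cx"],m["cy"]); print(np.round(m["pose"],3))
print(sense())
E
```

```text
scene 518.3355039112051 518.3355039112051 280.2443920496434 206.8270176588974
[[ 3.78000e-01  7.93000e-01 -4.78000e-01  9.85486e+02]
 [ 9.26000e-01 -3.29000e-01  1.86000e-01 -8.36040e+01]
 [-1.00000e-02 -5.13000e-01 -8.58000e-01  8.99025e+02]
 [ 0.00000e+00  0.00000e+00  0.00000e+00  1.00000e+00]]
top 402.70073669305935 402.70073669305935 278.74698411610484 211.71921124901021
[[ 1.20000e-02 -9.97000e-01  7.10000e-02  4.78106e+02]
 [-1.00000e+00 -1.10000e-02  6.00000e-03  8.85860e+01]
 [-5.00000e-03 -7.10000e-02 -9.97000e-01  8.68401e+02]
 [ 0.00000e+00  0.00000e+00  0.00000e+00  1.00000e+00]]
{'clock': 0.1, 'qpos': array([ 1.21858444e+00,  3.53566441e-01,  1.63405049e+00, -1.42819154e-05,
        1.15521132e+00, -2.40793786e-03]), 'qvel': array([-7.72707693e-04, -1.01918221e-03, -1.22215943e-03,  4.19772099e-04,
       -3.57057709e-05, -4.40031740e-05]), 'joint_efforts': array([-1.23691614e-03, -6.06351542e+01, -3.42816174e+01, -6.67077597e-05,
        4.01351586e-03, -1.49540062e-05]), 'eef_pos': array([214.05826518, 586.7477882 , 230.64850089]), 'tcp_rot': array([3.14158257e+00, 1.23562488e-03, 1.22099815e+00]), 'contact_force': array([-0.38721111, -0.06403587,  0.41067587]), 'wrist_torque': array([ 0.036755  , -0.00016801,  0.01350012]), 'opening': 1.0013678116751812}
```

View pics/scene0.png

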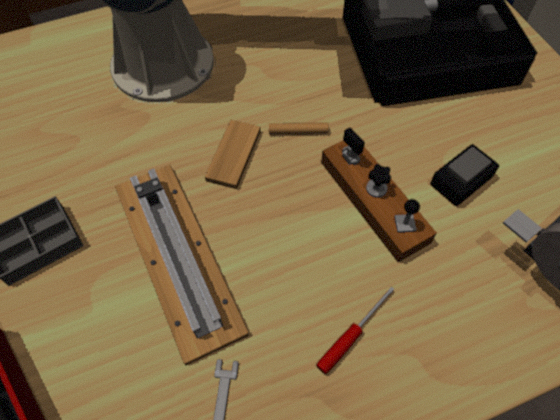

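View pics/top0.png

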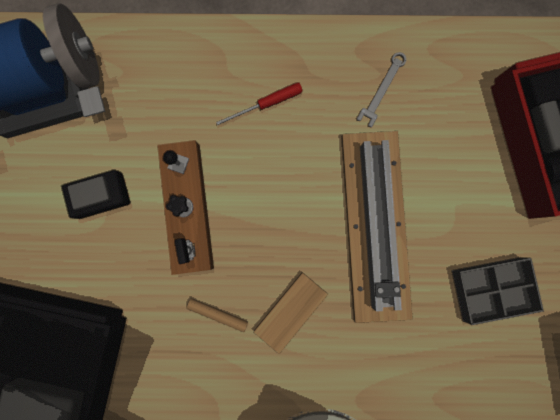

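The scene picture shows the bar grip at about (352,142) and the stop at (150,188). In the top picture the bar is at (182,250) and the stop at (387,291), at the robot end of the channel. I'll zoom in on both.

```bash
python3 - <<'E'
import cv2
t=cv2.imread("pics/top0.png"); s=cv2.imread("pics/scene0.png")
def z(im,x0,y0,w,h,k,n): 
    c=cv2.resize(im[y0:y0+h,x0:x0+w],None,fx=k,fy=k,interpolation=cv2.INTER_CUBIC); c=cv2.convertScaleAbs(c,alpha=1.6); cv2.imwrite(n,c)
z(t,335,125,85,205,2.9,"pics/z1.png")
z(t,150,135,70,145,4,"pics/z2.png")
z(s,310,115,140,150,4,"pics/z3.png")
z(s,110,155,140,205,2.9,"pics/z4.png")
E
```

```text
(no output)
```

View pics/z1.png

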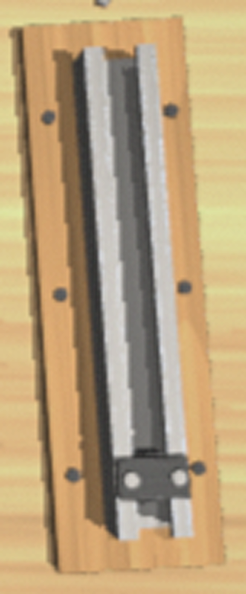

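View pics/z2.png

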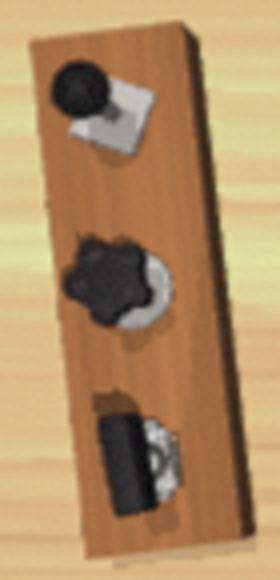

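View pics/z3.png

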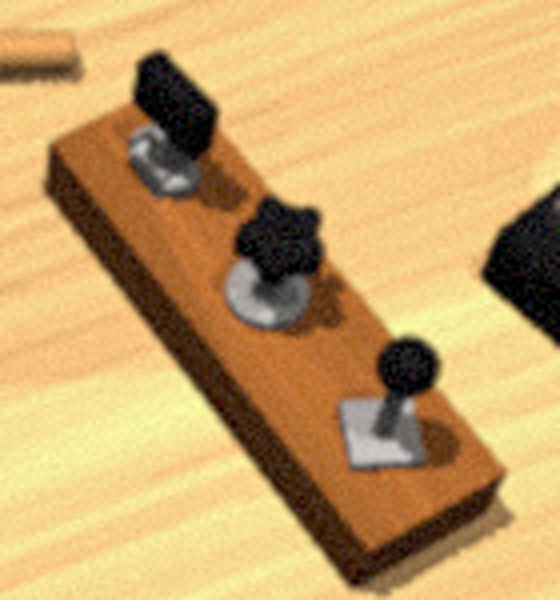

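View pics/z4.png

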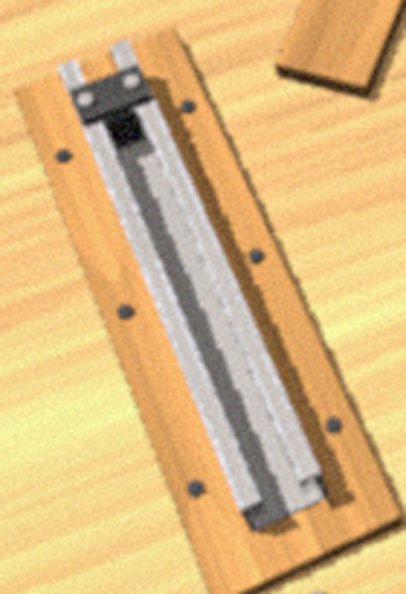

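```bash
cat > h.py <<'E'
from rig import sense, grab_frame, camera_model
import cv2, numpy as np
def ray(n,px):
    m=camera_model(n); px=np.atleast_2d(np.asarray(px,float)); P=np.asarray(m["pose"])
    d=np.c_[(px[:,0]-m["cx"])/m["fx"],(px[:,1]-m["cy"])/m["fy"],np.ones(len(px))]@P[:3,:3].T
    return P[:3,3],d
def onz(n,px,z):
    o,d=ray(n,px); return o+d*((z-o[2])/d[:,2])[:,None]
def tri(pa,pb):
    A=np.zeros((3,3));b=np.zeros(3)
    for n,p in(("top",pa),("scene",pb)):
        o,d=ray(n,p);d=d[0]/np.linalg.norm(d[0]);M=np.eye(3)-np.outer(d,d);A+=M;b+=M@o
    return np.linalg.solve(A,b)
def proj(n,X):
    m=camera_model(n);P=np.linalg.inv(np.asarray(m["pose"]));X=np.atleast_2d(X)@P[:3,:3].T+P[:3,3]
    return np.c_[X[:,0]/X[:,2]*m["fx"]+m["cx"],X[:,1]/X[:,2]*m["fy"]+m["cy"]]
E
python3 - <<'E'
from h import *
# rough
print("board corners top z18")
k=2.9
for p in [(22,28),(198,18),(224,568),(58,570)]: print(onz("top",[(335+p[0]/k,125+p[1]/k)],18)[0].round(1))
print("scene");
for p in [(18,92),(180,30),(403,515),(240,592)]: print(onz("scene",[(110+p[0]/k,155+p[1]/k)],18)[0].round(1))
t=cv2.imread("pics/top0.png");s=cv2.imread("pics/scene0.png")
for r in (150,180,210,240,265,275,285,291,297): 
    print(r,[tuple(v) for v in t[r,360:405]][::1] if r==210 else t[r,358:405].mean(1).round().astype(int).tolist())
E
```

```text
board corners top z18
[705.5 -41.1  18. ]
[ 714.4 -171.1   18. ]
[ 314.6 -185.7   18. ]
[311.7 -67.1  18. ]
scene
[ 323.1 -182.9   18. ]
[315.4 -62.9  18. ]
[709.  -38.3  18. ]
[ 715.6 -142.    18. ]
150 [60, 55, 42, 33, 33, 38, 79, 118, 120, 118, 116, 115, 120, 118, 88, 70, 68, 72, 70, 56, 50, 48, 48, 45, 62, 109, 120, 117, 116, 115, 119, 115, 108, 106, 106, 105, 101, 102, 103, 100, 99, 97, 113, 118, 118, 117, 118]
180 [62, 62, 64, 61, 46, 38, 36, 36, 62, 110, 123, 123, 121, 126, 130, 122, 90, 71, 71, 72, 72, 71, 57, 50, 50, 47, 51, 117, 127, 121, 120, 119, 129, 122, 108, 101, 100, 99, 94, 92, 97, 97, 96, 97, 109, 115, 115]
210 [(np.uint8(42), np.uint8(60), np.uint8(77)), (np.uint8(44), np.uint8(63), np.uint8(81)), (np.uint8(44), np.uint8(65), np.uint8(84)), (np.uint8(44), np.uint8(63), np.uint8(83)), (np.uint8(38), np.uint8(47), np.uint8(56)), (np.uint8(35), np.uint8(35), np.uint8(36)), (np.uint8(34), np.uint8(35), np.uint8(36)), (np.uint8(36), np.uint8(36), np.uint8(35)), (np.uint8(59), np.uint8(60), np.uint8(62)), (np.uint8(116), np.uint8(116), np.uint8(118)), (np.uint8(123), np.
[... 2135 characters left out ...]
 72, 59, 52, 51, 51, 48, 98, 124, 125, 124, 125, 125, 126, 113, 107, 107, 108, 108, 105]
285 [100, 100, 101, 102, 101, 75, 59, 60, 62, 63, 63, 50, 38, 37, 35, 37, 50, 38, 55, 62, 62, 62, 60, 61, 62, 60, 61, 61, 61, 62, 61, 62, 60, 63, 62, 60, 60, 59, 58, 58, 59, 67, 70, 57, 52, 56, 59]
291 [95, 83, 79, 90, 99, 99, 73, 60, 61, 62, 63, 57, 42, 36, 37, 36, 56, 42, 55, 57, 110, 125, 129, 128, 116, 81, 62, 60, 61, 61, 60, 59, 60, 60, 60, 58, 65, 101, 120, 124, 108, 76, 72, 99, 107, 107, 107]
297 [101, 99, 99, 102, 103, 100, 74, 60, 61, 61, 61, 60, 47, 38, 37, 36, 48, 104, 98, 87, 87, 83, 82, 77, 57, 50, 51, 50, 50, 55, 57, 59, 58, 55, 48, 56, 113, 122, 120, 115, 116, 119, 114, 107, 107, 106, 107]
```

```bash
cat > chan.py <<'E'
from h import *
t=cv2.imread("pics/top0.png").astype(float)
g=t.mean(2); sat=t[:,:,2]-t[:,:,0]
L=[[],[],[],[]]
def cross(a,th,i0,i1,up):
    for i in range(i0,i1):
        if (a[i]<th<=a[i+1]) if up else (a[i]>=th>a[i+1]): return i+(th-a[i])/(a[i+1]-a[i])
for r in range(152,278):
    a=g[r]; c0=364+(r-150)*0.085
    e1=cross(a,80,int(c0)-4,int(c0)+9,True)
    if e1 is None: continue
    e2=cross(a,99,int(e1)+4,int(e1)+11,False)
    if e2 is None: continue
    e3=cross(a,85,int(e2)+6,int(e2)+16,True)
    if e3 is None: continue
    e4=cross(sat[r],32,int(e3)+4,int(e3)+11,True)
    if e4 is None: continue
    for l,e in zip(L,(e1,e2,e3,e4)): l.append(onz("top",[(e,r)],63)[0][:2])
fits=[]
for l in L:
    l=np.array(l); p=np.polyfit(l[:,0],l[:,1],1)
    res=l[:,1]-np.polyval(p,l[:,0]); k=abs(res)<1.5; p=np.polyfit(l[k,0],l[k,1],1); fits.append(p)
    print(len(l),p, "y@500",np.polyval(p,500), res.std())
E
python3 chan.py
```

```text
125 [ 6.67846667e-02 -1.21955140e+02] y@500 -88.5628068266622 0.1569384851164851
125 [ 6.50141431e-02 -1.36209798e+02] y@500 -103.70272656908556 0.528242682114933
125 [ 6.72901438e-02 -1.59425005e+02] y@500 -125.7799327312463 0.17331856633039436
125 [ 6.70132493e-02 -1.72674798e+02] y@500 -139.16817303086708 0.1593906652315953
```

```bash
python3 - <<'E'
from h import *
s=cv2.imread("pics/scene0.png").astype(int)
for r in (220,250,280):
    c=np.array(onz("scene",[(0,0)],63)); 
    x0=int(np.interp(r,(190,330),(148,205)))-20
    print(r,x0,s[r,x0:x0+60].mean(1).round().astype(int).tolist()); print((s[r,x0:x0+60,2]-s[r,x0:x0+60,0]).tolist())
# predicted columns of edges
for x in (650,600,550,500,450,400,350):
    c=-113.9+0.0668*(x-500)
    print(x,proj("scene",[(x,c+d,63) for d in(-25,-12,0,12,25)]).round(1).tolist())
# holes/ends top: along centreline lips column profiles
t=cv2.imread("pics/top0.png").astype(float)
for d in(-18.5,18.5):
  xs=np.arange(310,720,1.0); pts=np.c_[xs,-113.9+0.0668*(xs-500)+d,63+0*xs]
  p=proj("top",pts).astype(np.float32)
  v=cv2.remap(t.mean(2).astype(np.float32),p[:,:1],p[:,1:],cv2.INTER_LINEAR).ravel()
  sv=cv2.remap((t[:,:,2]-t[:,:,0]).astype(np.float32),p[:,:1],p[:,1:],cv2.INTER_LINEAR).ravel()
  print(d,[(int(x),int(a),int(b)) for x,a,b in zip(xs,v,sv) if 330<x<400 or 665<x<690])
E
```

```text
220 140 [106, 109, 112, 112, 117, 116, 123, 136, 141, 133, 122, 118, 122, 134, 120, 85, 66, 68, 64, 64, 66, 89, 114, 124, 119, 123, 121, 122, 117, 112, 128, 131, 128, 123, 123, 137, 132, 99, 69, 54, 58, 55, 54, 65, 92, 105, 109, 108, 106, 109, 107, 108, 115, 111, 110, 92, 71, 74, 99, 117]
[84, 87, 86, 90, 84, 81, 58, 16, 1, -2, 5, 9, 4, 2, 3, -1, 3, 1, 5, 3, 4, 2, 9, 7, 9, 8, 7, 8, 6, 4, 1, 3, 5, 9, 5, -2, 1, 18, 45, 52, 45, 44, 44, 56, 74, 83, 84, 85, 84, 81, 87, 84, 83, 87, 80, 75, 48, 47, 61, 73]
250 152 [105, 101, 106, 106, 106, 111, 116, 129, 140, 137, 124, 125, 124, 133, 141, 113, 80, 67, 63, 68, 70, 63, 79, 94, 117, 124, 119, 125, 124, 124, 127, 140, 132, 123, 127, 123, 128, 133, 116, 75, 64, 56, 54, 59, 65, 89, 104, 108, 110, 108, 109, 105, 100, 109, 106, 109, 101, 88, 69, 83]
[82, 82, 83, 86, 90, 88, 75, 38, 5, -3, 2, 6, 7, 3, -2, -1, 0, 6, 4, 4, 0, 4, 2, 6, 2, 6, 6, 9, 9, 5, -1, -2, 4, 9, 8, 7, 5, 2, 8, 31, 49, 46, 52, 45, 57, 74, 83, 83, 81, 83, 80, 83, 83, 84, 81, 84, 81, 72, 52, 48]
280 164 [112, 111, 110, 114, 112, 118, 115, 125, 132, 130, 126, 124, 122, 128, 137, 125, 
[... 3104 characters left out ...]
61, 1), (377, 65, 1), (378, 71, 2), (379, 77, 2), (380, 83, 3), (381, 84, 3), (382, 85, 3), (383, 81, 3), (384, 74, 3), (385, 66, 2), (386, 58, 2), (387, 56, 2), (388, 57, 2), (389, 59, 2), (390, 61, 2), (391, 61, 2), (392, 62, 1), (393, 59, 1), (394, 56, 1), (395, 55, 1), (396, 53, 0), (397, 69, 2), (398, 86, 4), (399, 107, 5), (666, 117, 5), (667, 117, 5), (668, 117, 5), (669, 117, 6), (670, 117, 6), (671, 117, 5), (672, 117, 5), (673, 117, 5), (674, 117, 5), (675, 117, 5), (676, 117, 5), (677, 117, 4), (678, 118, 4), (679, 118, 5), (680, 116, 11), (681, 114, 18), (682, 108, 39), (683, 103, 58), (684, 102, 60), (685, 101, 61), (686, 101, 61), (687, 101, 61), (688, 101, 61), (689, 102, 61)]
```

```bash
python3 - <<'E'
from h import *
t=cv2.imread("pics/top0.png");s=cv2.imread("pics/scene0.png")
for im,n,(x0,y0,w,h),k in((t,"top",(168,232,36,40),14),(s,"scene",(335,120,40,45),13)):
    c=cv2.resize(im[y0:y0+h,x0:x0+w],None,fx=k,fy=k,interpolation=cv2.INTER_CUBIC); c=cv2.convertScaleAbs(c,alpha=2.2)
    for i in range(0,w,4): cv2.putText(c,str(x0+i),(i*k,8),0,.3,(0,255,0)); cv2.line(c,(i*k,0),(i*k,h*k),(0,90,0),1)
    for i in range(0,h,4): cv2.putText(c,str(y0+i),(0,i*k+4),0,.3,(0,255,0)); cv2.line(c,(0,i*k),(w*k,i*k),(0,90,0),1)
    cv2.imwrite(f"pics/bar_{n}.png",c)
# rack corners z45 from z2/z3
for p in[(33,42),(178,24),(240,538),(86,556)]: print("top",onz("top",[(150+p[0]/4-.4,135+p[1]/4-.4)],45)[0].round(1))
for p in[(48,150),(133,100),(505,473),(357,552)]: print("sc",onz("scene",[(310+p[0]/4-.4,115+p[1]/4-.4)],45)[0].round(1))
E
```

```text
top [672.3 346.4  45. ]
top [682.6 271.3  45. ]
top [418.  232.7  45. ]
top [407.9 310.7  45. ]
sc [421.6 229.   45. ]
sc [409.2 283.1  45. ]
sc [672.8 347.3  45. ]
sc [682.4 264.2  45. ]
```

View pics/bar_top.png

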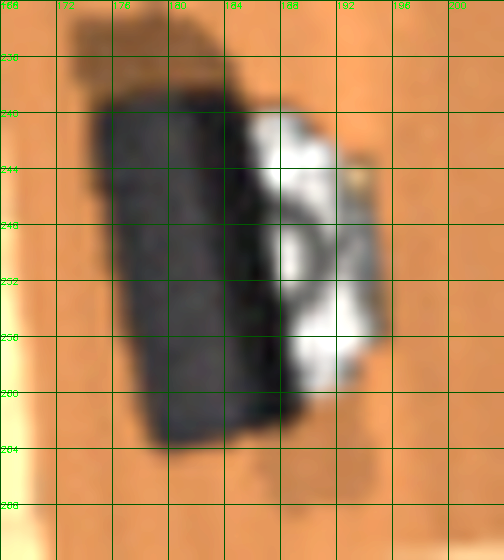

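View pics/bar_scene.png

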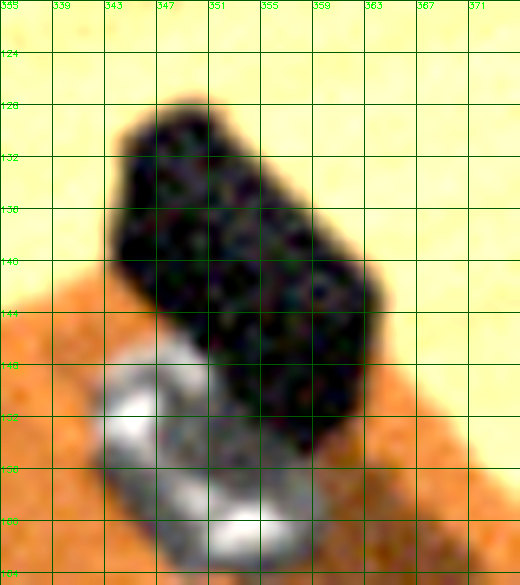

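```bash
python3 - <<'E'
from h import *
c=np.array([(174.7,239),(182.6,238.5),(187,262.5),(179,264)])-.5
P=onz("top",c,115); print(P.round(1)); ctr=P.mean(0); print("top ctr",ctr.round(1))
d=(P[0]+P[1]-P[2]-P[3])/2; print("len",np.linalg.norm(d),"yaw",np.arctan2(d[1],d[0]))
print("width",np.linalg.norm(P[0]-P[1]),np.linalg.norm(P[2]-P[3]))
s=cv2.imread("pics/scene0.png"); m=(s.mean(2)<30).astype(np.uint8); 
n,l,st,ce=cv2.connectedComponentsWithStats(m)
i=[j for j in range(1,n) if 340<ce[j][0]<365 and 130<ce[j][1]<155 and st[j][4]>50]; print([ (st[j].tolist(),ce[j]) for j in i])
print("scene ctr",onz("scene",[ce[i[0]]],98)[0].round(1))
h=cv2.convexHull(np.argwhere(l==i[0])[:,::-1].astype(np.int32)); M=cv2.moments(h); q=(M["m10"]/M["m00"],M["m01"]/M["m00"]); print(q,onz("scene",[q],98))
# rack direction/centre
ra=np.arctan2(346.4-310.7,672.3-407.9); print("rack yaw",ra, np.arctan2(271.3-232.7,682.6-418))
rc=np.array([(672.3+682.6+418+407.9)/4,(346.4+271.3+232.7+310.7)/4]); print(rc, rc-90*np.array([np.cos(.14),np.sin(.14)]))
E
```

```text
[[479.  288.1 115. ]
 [480.1 273.3 115. ]
 [435.7 263.8 115. ]
 [432.7 278.6 115. ]]
top ctr [456.9 276.  115. ]
len 46.367181728919036 yaw 0.2051812737695
width 14.80057743717821 15.11955176369158
[([344, 129, 20, 27, 319], array([353.48902821, 141.78056426]))]
scene ctr [457.7 277.1  98. ]
(353.21808785529714, 142.33540051679586) [[458.7141225  275.99683077  98.        ]]
rack yaw 0.1342110145995579 0.1448587552738302
[545.2   290.275] [456.08056034 277.71611968]
```

The bar grip's centre comes out at about (457,276.5) with yaw 0.20 in both views. The channel yaw is 0.067, the slot point is about (603,-107), and the stop face is near x 398. Next, a helper for working out moves.

```bash
cat > d.py <<'E'
from h import *
import sys
from scipy.spatial.transform import Rotation as R
def delta(x,y,z,yaw=None):
    s=sense(); Rm=R.from_euler("xyz",s["tcp_rot"]).as_matrix()
    d=Rm.T@(np.array([x,y,z])-s["eef_pos"])/10
    tw=0 if yaw is None else -((yaw-s["tcp_rot"][2]+np.pi)%(2*np.pi)-np.pi)
    print("now",s["eef_pos"].round(1),s["tcp_rot"].round(3),"t",round(s["clock"],2),"F",s["contact_force"].round(1),"M",s["wrist_torque"].round(2),"op",round(s["opening"],3),"q6",s["qpos"][5].round(2))
    print("delta cm",d.round(2),"twist",round(tw,3), "rows>=",np.linalg.norm(d)*10/41.7,abs(tw)/.125)
if __name__=="__main__": delta(*map(float,sys.argv[1:]))
E
python3 d.py 457 276.5 180 1.776
```

```text
now [214.1 586.7 230.6] [3.142e+00 1.000e-03 1.221e+00] t 0.1 F [-0.4 -0.1  0.4] M [ 0.04 -0.    0.01] op 1.001 q6 -0.0
delta cm [-20.81  33.46   5.09] twist -0.555 rows>= 9.527347278505774 4.440014804376624
```

Request:
arm_command(
  plan=[
    {"translation": [-2.1,3.3,0.5],"twist": -0.06,"gripper": 1},
    {"translation": [-4.2,6.7,1.0],"twist": -0.11,"gripper": 1},
    {"translation": [-6.2,10.0,1.5],"twist": -0.17,"gripper": 1},
    {"translation": [-8.3,13.4,2.0],"twist": -0.22,"gripper": 1},
    {"translation": [-10.4,16.7,2.5],"twist": -0.28,"gripper": 1},
  ],
  squeeze=60,
)

```text
clock: 0.52
eef_pos: [335.9, 430.1, 205.3]
tcp_rot: [-3.141, 0.002, 1.504]
contact_force: [1.1, -0.1, -0.2]
opening: 0.996
```

```bash
python3 d.py 457 276.5 180 1.776
```

```text
now [335.9 430.1 205.3] [-3.141e+00  2.000e-03  1.504e+00] t 0.52 F [ 1.1 -0.1 -0.2] M [ 0.   -0.04  0.06] op 0.996 q6 -0.6
delta cm [-14.51  13.11   2.55] twist -0.272 rows>= 4.729412206604463 2.1760973768871423
```

Request:
arm_command(
  plan=[
    {"translation": [-3.6,3.3,0.6],"twist": -0.07,"gripper": 1},
    {"translation": [-7.2,6.6,1.2],"twist": -0.14,"gripper": 1},
    {"translation": [-10.8,9.8,1.9],"twist": -0.2,"gripper": 1},
    {"translation": [-14.5,13.1,2.5],"twist": -0.27,"gripper": 1},
    {"translation": [-14.5,13.1,2.5],"twist": -0.27,"gripper": 1},
  ],
)

```text
clock: 0.93
eef_pos: [458.0, 274.0, 179.9]
tcp_rot: [-3.14, 0.002, 1.778]
contact_force: [0.5, 0.1, -0.8]
opening: 1.001
```

```bash
python3 d.py 457 276.5 83 1.776; python3 - <<'E'
from h import *
cv2.imwrite("pics/s1.png",cv2.resize(grab_frame("scene")[60:270,230:510],None,fx=2.5,fy=2.5))
E
```

```text
now [458.  274.  179.9] [-3.140e+00  2.000e-03  1.778e+00] t 0.93 F [ 0.5  0.1 -0.8] M [-0.06 -0.03 -0.04] op 1.001 q6 -1.24
delta cm [ 0.28 -0.03  9.69] twist 0.002 rows>= 2.3246752577703367 0.013968368462059289
```

View pics/s1.png

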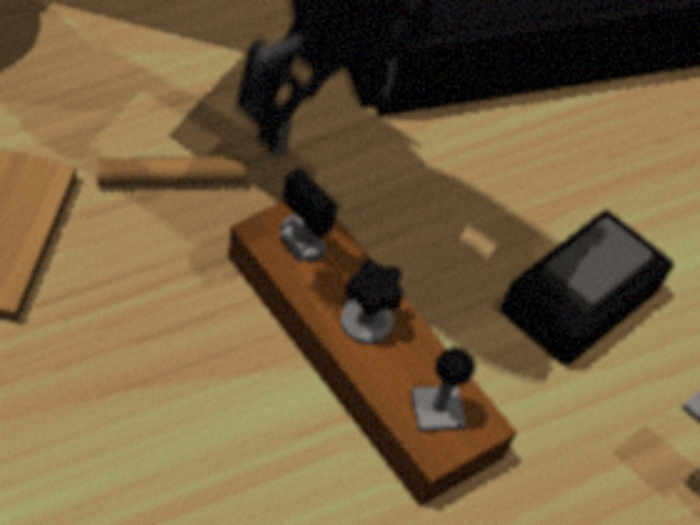

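The picture shows the gripper above the bar (bar at zoomed (308,200)), with nothing in the way. I'll descend.

Request:
arm_command(
  plan=[
    {"translation": [0.2,0,2],"twist": 0,"gripper": 1},
    {"translation": [0.3,0,4.5],"twist": 0,"gripper": 1},
    {"translation": [0.3,0,7],"twist": 0,"gripper": 1},
    {"translation": [0.3,0,9],"twist": 0,"gripper": 1},
    {"translation": [0.3,0,9.7],"twist": 0,"gripper": 1},
  ],
)

```text
clock: 1.4
eef_pos: [457.9, 272.2, 79.4]
tcp_rot: [-3.136, 0.006, 1.773]
contact_force: [-1.1, -0.2, -0.2]
opening: 0.998
```

Request:
arm_command(
  plan=[
    {"translation": [0,0,0],"twist": 0,"gripper": 0.3},
    {"translation": [0,0,0],"twist": 0,"gripper": 0.3},
    {"translation": [0,0,0],"twist": 0,"gripper": 0.3},
    {"translation": [0,0,0],"twist": 0,"gripper": 0.3},
    {"translation": [0,0,0],"twist": 0,"gripper": 0.3},
  ],
)

```text
clock: 1.82
eef_pos: [458.6, 272.7, 80.5]
tcp_rot: [-3.138, 0.005, 1.773]
contact_force: [0.9, -0.5, -0.1]
opening: 0.308
```

```bash
python3 d.py 457 276.5 83 1.776; python3 - <<'E'
from h import *
cv2.imwrite("pics/s2.png",cv2.resize(grab_frame("scene")[90:230,290:430],None,fx=4,fy=4))
cv2.imwrite("pics/t2.png",cv2.resize(grab_frame("top")[200:300,130:240],None,fx=5,fy=5))
E
```

```text
now [458.6 272.7  80.5] [-3.138  0.005  1.773] t 1.82 F [ 0.9 -0.5 -0.1] M [ 0.05  0.01 -0.02] op 0.308 q6 -1.23
delta cm [ 0.4  -0.08 -0.25] twist -0.003 rows>= 0.1145380913769957 0.021677171580172683
```

View pics/s2.png

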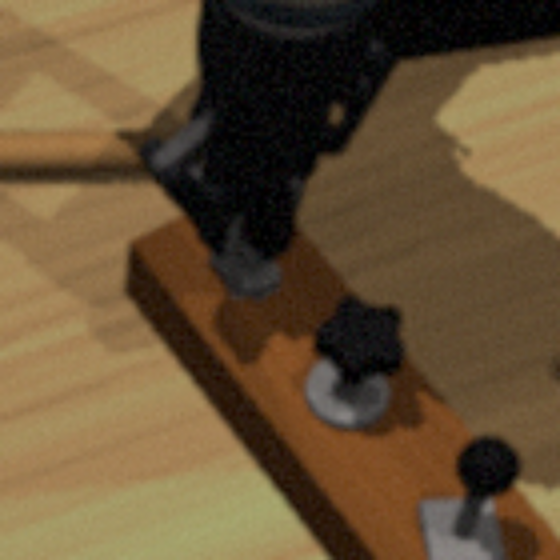

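View pics/t2.png

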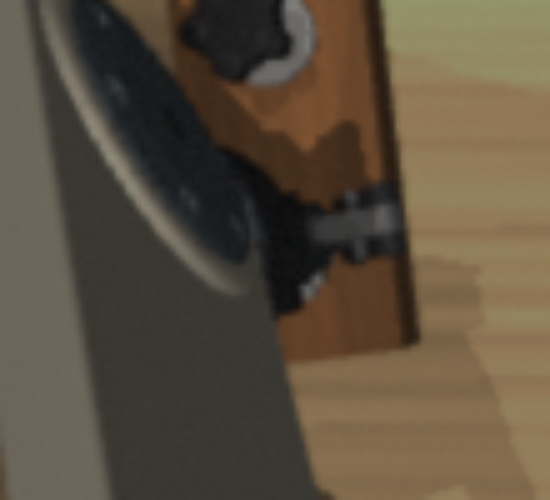

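The bar stands between the fingers at zoomed (245,240), with the tool about 4 mm off along the jaw direction. I'll correct that, then close.

Request:
arm_command(
  plan=[
    {"translation": [0.4,0,-0.3],"twist": 0,"gripper": 0.3},
    {"translation": [0.4,0,-0.3],"twist": 0,"gripper": 0.3},
    {"translation": [0.4,0,-0.3],"twist": 0,"gripper": 0.3},
    {"translation": [0.4,0,-0.3],"twist": 0,"gripper": 0.3},
    {"translation": [0.4,0,-0.3],"twist": 0,"gripper": 0.3},
  ],
)

```text
clock: 2.33
eef_pos: [457.5, 276.5, 83.2]
tcp_rot: [-3.138, 0.005, 1.773]
contact_force: [0.4, 0.3, 0.7]
opening: 0.298
```

```bash
python3 d.py 457 276.5 83 1.776
```

```text
now [457.5 276.5  83.2] [-3.138  0.005  1.773] t 2.33 F [0.4 0.3 0.7] M [ 0.06 -0.01 -0.04] op 0.298 q6 -1.23
delta cm [ 0.01 -0.05  0.02] twist -0.003 rows>= 0.013896964571188069 0.020865594909267315
```

Request:
arm_command(
  plan=[
    {"translation": [0,0,0],"twist": 0,"gripper": 0.18},
    {"translation": [0,0,0],"twist": 0,"gripper": 0.1},
    {"translation": [0,0,0],"twist": 0,"gripper": 0},
    {"translation": [0,0,0],"twist": 0,"gripper": 0},
    {"translation": [0,0,0],"twist": 0,"gripper": 0},
  ],
  squeeze=60,
)

```text
clock: 2.75
eef_pos: [457.6, 276.6, 83.4]
tcp_rot: [-3.138, 0.005, 1.773]
contact_force: [-0.6, 0.8, 4.3]
opening: 0.179
```

```bash
python3 d.py 457 276.5 83 1.776
```

```text
now [457.6 276.6  83.4] [-3.138  0.005  1.773] t 2.75 F [-0.6  0.8  4.3] M [0.14 0.19 0.03] op 0.179 q6 -1.23
delta cm [ 0.   -0.06  0.04] twist -0.003 rows>= 0.01693631993290558 0.021441063479137767
```

Request:
arm_command(
  plan=[
    {"translation": [0,0,-1.5],"twist": 0,"gripper": 0},
    {"translation": [0,0,-3.5],"twist": 0,"gripper": 0},
    {"translation": [0,0,-6],"twist": 0,"gripper": 0},
    {"translation": [0,0,-8.5],"twist": 0,"gripper": 0},
    {"translation": [0,0,-10],"twist": 0,"gripper": 0},
  ],
)

```text
clock: 3.17
eef_pos: [458.3, 277.3, 185.2]
tcp_rot: [-3.139, 0.005, 1.773]
contact_force: [1.1, -0.2, -1.7]
opening: 0.175
```

```bash
python3 d.py 603 -107 180 1.638; python3 - <<'E'
from h import *
cv2.imwrite("pics/s3.png",cv2.resize(grab_frame("scene")[40:270,230:500],None,fx=2.8,fy=2.6))
E
```

```text
now [458.3 277.3 185.2] [-3.139  0.005  1.773] t 3.17 F [ 1.1 -0.2 -1.7] M [ 0.02 -0.06  0.05] op 0.175 q6 -1.23
delta cm [-40.55   6.44   0.7 ] twist 0.135 rows>= 9.84790253449118 1.0827239688407104
```

View pics/s3.png

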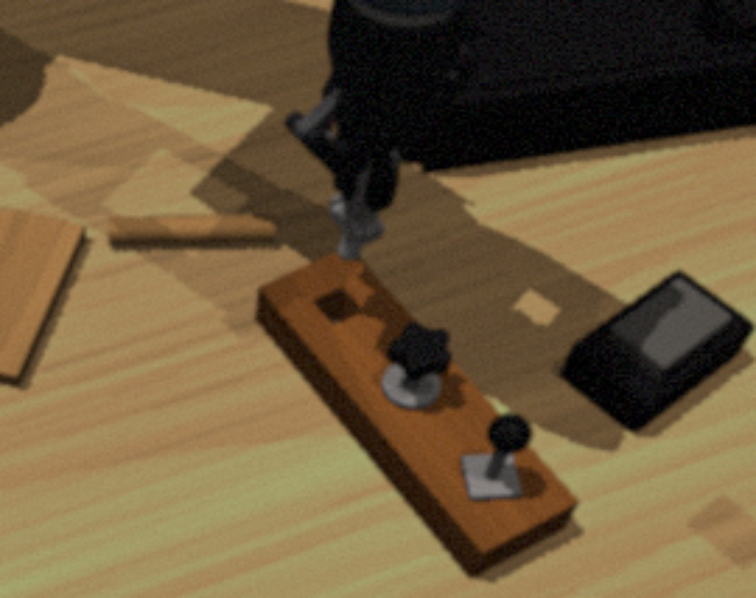

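The nut is lifted clear of the block and the empty hole shows at zoomed (338,303). Next, the carry to the slot.

Request:
arm_command(
  plan=[
    {"translation": [-4,0.6,0.1],"twist": 0.01,"gripper": 0},
    {"translation": [-8,1.3,0.1],"twist": 0.03,"gripper": 0},
    {"translation": [-12,1.9,0.2],"twist": 0.04,"gripper": 0},
    {"translation": [-16,2.5,0.3],"twist": 0.05,"gripper": 0},
    {"translation": [-20,3.2,0.3],"twist": 0.07,"gripper": 0},
  ],
)

```text
clock: 3.63
eef_pos: [530.5, 86.6, 183.9]
tcp_rot: [-3.141, 0.004, 1.703]
contact_force: [1.1, 0.5, -1.2]
opening: 0.179
```

```bash
python3 d.py 603 -107 180 1.638
```

```text
now [530.5  86.6 183.9] [-3.141  0.004  1.703] t 3.63 F [ 1.1  0.5 -1.2] M [ 0.   -0.06 -0.02] op 0.179 q6 -1.54
delta cm [-20.14   4.63   0.46] twist 0.065 rows>= 4.957757162694741 0.5237823899840457
```

Request:
arm_command(
  plan=[
    {"translation": [-4,0.9,0.1],"twist": 0.01,"gripper": 0},
    {"translation": [-8,1.8,0.2],"twist": 0.03,"gripper": 0},
    {"translation": [-12,2.8,0.3],"twist": 0.04,"gripper": 0},
    {"translation": [-16.5,3.8,0.4],"twist": 0.06,"gripper": 0},
    {"translation": [-20.1,4.6,0.5],"twist": 0.065,"gripper": 0},
  ],
)

```text
clock: 4.05
eef_pos: [602.3, -108.8, 178.1]
tcp_rot: [-3.14, 0.004, 1.637]
contact_force: [0.2, 1.1, -1.2]
opening: 0.174
```

Request:
arm_command(
  plan=[
    {"translation": [0,0,0],"twist": 0,"gripper": 0},
    {"translation": [0,0,0],"twist": 0,"gripper": 0},
    {"translation": [0,0,0],"twist": 0,"gripper": 0},
    {"translation": [0,0,0],"twist": 0,"gripper": 0},
    {"translation": [0,0,0],"twist": 0,"gripper": 0},
  ],
)

```text
clock: 4.47
eef_pos: [601.8, -107.4, 177.8]
tcp_rot: [-3.139, 0.003, 1.639]
contact_force: [-0.7, 1.6, -1.5]
opening: 0.176
```

```bash
python3 d.py 603 -107 150 1.638; python3 - <<'E'
from h import *
cv2.imwrite("pics/s4r.png",grab_frame("scene")); cv2.imwrite("pics/t4r.png",grab_frame("top"))
a=cv2.imread("pics/s4r.png"); b=cv2.imread("pics/t4r.png")
cv2.imwrite("pics/s4.png",cv2.convertScaleAbs(cv2.resize(a[150:360,90:270],None,fx=2.8,fy=2.8),alpha=1.7))
cv2.imwrite("pics/t4.png",cv2.convertScaleAbs(cv2.resize(b[110:330,300:440],None,fx=2.6,fy=2.6),alpha=1.7))
E
```

```text
now [ 601.8 -107.4  177.8] [-3.139e+00  3.000e-03  1.639e+00] t 4.47 F [-0.7  1.6 -1.5] M [-0.01 -0.05 -0.  ] op 0.176 q6 -1.81
delta cm [0.05 0.13 2.78] twist 0.001 rows>= 0.6676402453994615 0.006123959835449
```

View pics/s4.png

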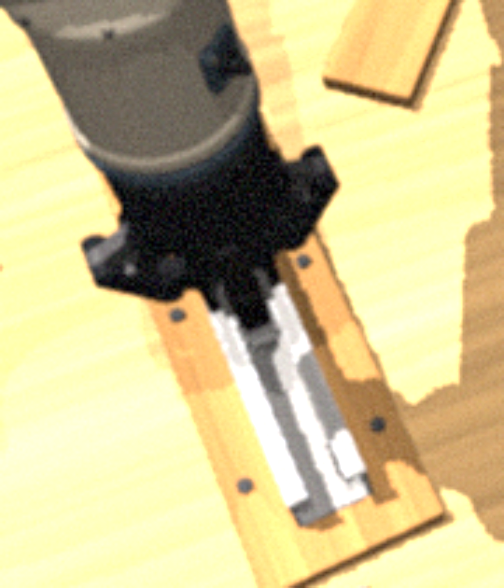

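View pics/t4.png

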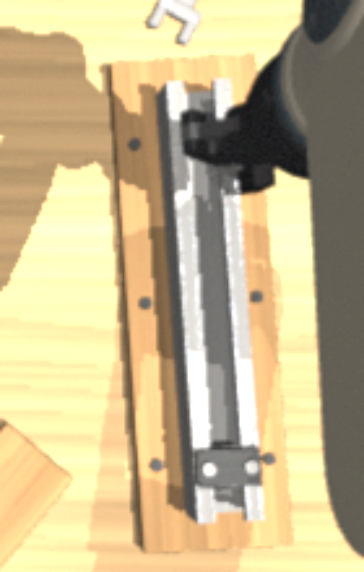

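Request:
arm_command(
  plan=[
    {"translation": [0,0.1,1],"twist": 0,"gripper": 0},
    {"translation": [0,0.1,2],"twist": 0,"gripper": 0},
    {"translation": [0,0.1,3],"twist": 0,"gripper": 0},
    {"translation": [0,0.1,3.7],"twist": 0,"gripper": 0},
    {"translation": [0,0.1,3.7],"twist": 0,"gripper": 0},
  ],
)

```text
clock: 4.98
eef_pos: [601.6, -107.3, 138.7]
tcp_rot: [-3.136, 0.003, 1.639]
contact_force: [-0.6, -0.2, -2.2]
opening: 0.178
```

```bash
python3 d.py 603 -107 110 1.638; python3 - <<'E'
from h import *
cv2.imwrite("pics/s5r.png",grab_frame("scene"))
a=cv2.imread("pics/s5r.png")
cv2.imwrite("pics/s5.png",cv2.convertScaleAbs(cv2.resize(a[240:340,140:240],None,fx=6,fy=6,interpolation=cv2.INTER_CUBIC),alpha=1.7))
e=sense()["eef_pos"]
for z in(-71,-38,-26):
  print(z,((proj("scene",[e+[0,d,z] for d in(-10.5,0,10.5)])-[140,240])*6+3).round().tolist())
c=lambda x:-113.9+0.0668*(x-500)
print(((proj("scene",[(x,c(x)+d,63) for x in(610,630,650) for d in(-12,12)])-[140,240])*6+3).round().tolist())
E
```

```text
now [ 601.6 -107.3  138.7] [-3.136e+00  3.000e-03  1.639e+00] t 4.98 F [-0.6 -0.2 -2.2] M [-0.06 -0.01 -0.02] op 0.178 q6 -1.81
delta cm [0.03 0.16 2.86] twist 0.001 rows>= 0.6879766708219928 0.007672533134687853
-71 [[255.0, 269.0], [290.0, 256.0], [325.0, 243.0]]
-38 [[234.0, 224.0], [271.0, 210.0], [307.0, 197.0]]
-26 [[227.0, 206.0], [263.0, 193.0], [300.0, 179.0]]
[[264.0, 301.0], [344.0, 271.0], [289.0, 361.0], [370.0, 330.0], [314.0, 422.0], [396.0, 391.0]]
```

View pics/s5.png

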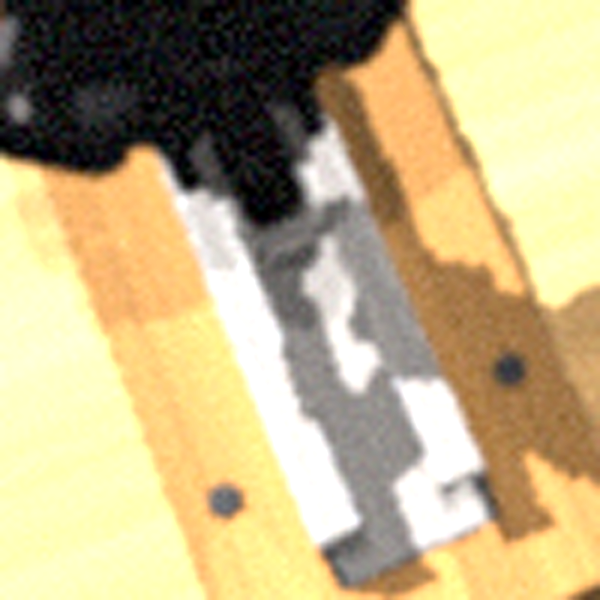

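The plate's near end, at zoomed (300,225), lies between the lips in line with the slot. I'll go down slowly and watch the force.

Request:
arm_command(
  plan=[
    {"translation": [0,0.1,1],"twist": 0,"gripper": 0},
    {"translation": [0,0.1,2],"twist": 0,"gripper": 0},
    {"translation": [0,0.1,2.9],"twist": 0,"gripper": 0},
    {"translation": [0,0.1,3.3],"twist": 0,"gripper": 0},
    {"translation": [0,0.1,3.3],"twist": 0,"gripper": 0},
  ],
)

```text
clock: 5.45
eef_pos: [602.1, -107.4, 105.1]
tcp_rot: [-3.135, 0.002, 1.639]
contact_force: [-0.1, -0.0, -1.7]
opening: 0.179
```

```bash
python3 d.py 603 -106.8 97 1.638; python3 - <<'E'
from h import *
cv2.imwrite("pics/s6r.png",grab_frame("scene"))
a=cv2.imread("pics/s6r.png")
cv2.imwrite("pics/s6.png",cv2.convertScaleAbs(cv2.resize(a[240:340,140:240],None,fx=6,fy=6,interpolation=cv2.INTER_CUBIC),alpha=2))
E
```

```text
now [ 602.1 -107.4  105.1] [-3.135e+00  2.000e-03  1.639e+00] t 5.45 F [-0.1 -0.  -1.7] M [-0.03 -0.03 -0.02] op 0.179 q6 -1.81
delta cm [0.05 0.1  0.81] twist 0.001 rows>= 0.19505579203027532 0.007070925797684424
```

View pics/s6.png

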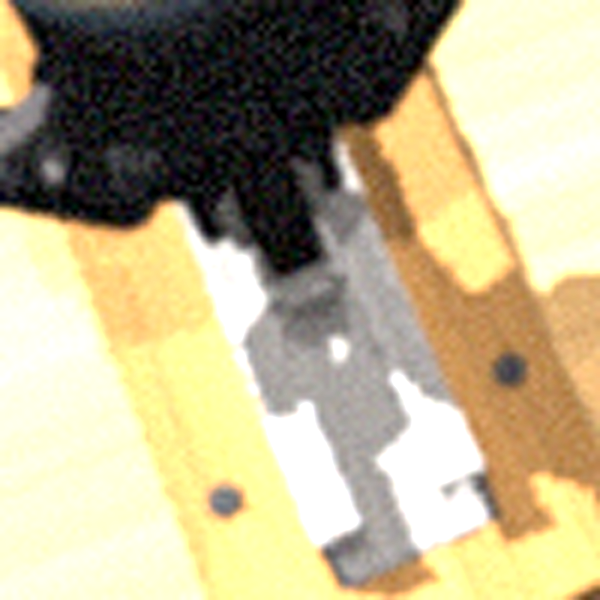

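Request:
arm_command(
  plan=[
    {"translation": [0.05,0.1,0.3],"twist": 0,"gripper": 0},
    {"translation": [0.05,0.1,0.5],"twist": 0,"gripper": 0},
    {"translation": [0.05,0.1,0.7],"twist": 0,"gripper": 0},
    {"translation": [0.05,0.1,0.8],"twist": 0,"gripper": 0},
    {"translation": [0.05,0.1,0.8],"twist": 0,"gripper": 0},
  ],
)

```text
clock: 5.92
eef_pos: [603.4, -106.9, 97.7]
tcp_rot: [-3.136, 0.002, 1.639]
contact_force: [-0.4, -0.1, -1.8]
opening: 0.179
```

```bash
python3 d.py 603 -106.8 90 1.638
```

```text
now [ 603.4 -106.9   97.7] [-3.136e+00  2.000e-03  1.639e+00] t 5.92 F [-0.4 -0.1 -1.8] M [0.04 0.01 0.01] op 0.179 q6 -1.81
delta cm [ 0.01 -0.04  0.77] twist 0.001 rows>= 0.18546903154070993 0.006924417638206393
```

Request:
arm_command(
  plan=[
    {"translation": [0,0,0.2],"twist": 0,"gripper": 0},
    {"translation": [0,0,0.4],"twist": 0,"gripper": 0},
    {"translation": [0,0,0.6],"twist": 0,"gripper": 0},
    {"translation": [0,0,0.8],"twist": 0,"gripper": 0},
    {"translation": [0,0,0.8],"twist": 0,"gripper": 0},
  ],
)

```text
clock: 6.33
eef_pos: [603.5, -107.0, 89.6]
tcp_rot: [-3.136, 0.003, 1.639]
contact_force: [-1.0, 0.5, 2.7]
opening: 0.178
```

```bash
python3 d.py 603 -106.8 84 1.638
```

```text
now [ 603.5 -107.    89.6] [-3.136e+00  3.000e-03  1.639e+00] t 6.33 F [-1.   0.5  2.7] M [ 0.07  0.09 -0.01] op 0.178 q6 -1.81
delta cm [ 0.02 -0.04  0.56] twist 0.001 rows>= 0.13437417189837036 0.006936283318509595
```

Request:
arm_command(
  plan=[
    {"translation": [0,0,0.2],"twist": 0,"gripper": 0},
    {"translation": [0,0,0.4],"twist": 0,"gripper": 0},
    {"translation": [0,0,0.6],"twist": 0,"gripper": 0},
    {"translation": [0,0,0.6],"twist": 0,"gripper": 0},
    {"translation": [0,0,0.6],"twist": 0,"gripper": 0},
  ],
)

```text
clock: 6.75
eef_pos: [603.8, -107.0, 83.8]
tcp_rot: [-3.136, 0.003, 1.639]
contact_force: [-1.2, -0.2, 5.5]
opening: 0.169
```

```bash
python3 d.py 603 -106.8 78 1.638
```

```text
now [ 603.8 -107.    83.8] [-3.136e+00  3.000e-03  1.639e+00] t 6.75 F [-1.2 -0.2  5.5] M [0.08 0.15 0.01] op 0.169 q6 -1.81
delta cm [ 0.03 -0.07  0.58] twist 0.001 rows>= 0.14092849902870033 0.00670271002470102
```

Request:
arm_command(
  plan=[
    {"translation": [0,0,0.2],"twist": 0,"gripper": 0},
    {"translation": [0,0,0.4],"twist": 0,"gripper": 0},
    {"translation": [0,0,0.6],"twist": 0,"gripper": 0},
    {"translation": [0,0,0.6],"twist": 0,"gripper": 0},
    {"translation": [0,0,0.6],"twist": 0,"gripper": 0},
  ],
)

```text
clock: 7.17
eef_pos: [603.9, -107.0, 78.3]
tcp_rot: [-3.137, 0.003, 1.639]
contact_force: [-1.2, 0.7, 9.0]
opening: 0.179
```

```bash
python3 d.py 603 -106.8 77.5 0.067
```

```text
now [ 603.9 -107.    78.3] [-3.137e+00  3.000e-03  1.639e+00] t 7.17 F [-1.2  0.7  9. ] M [ 0.11  0.43 -0.03] op 0.179 q6 -1.81
delta cm [ 0.03 -0.09  0.08] twist 1.572 rows>= 0.028893777696201252 12.574490759520534
```

The spring force of about 10.5 N matches a grip about 29.5 mm above the face, so the nut can turn freely. I'll twist now.

Request:
arm_command(
  plan=[
    {"translation": [0,0,0.05],"twist": 0.12,"gripper": 0},
    {"translation": [0,0,0.05],"twist": 0.23,"gripper": 0},
    {"translation": [0,0,0.05],"twist": 0.35,"gripper": 0},
    {"translation": [0,0,0.05],"twist": 0.46,"gripper": 0},
    {"translation": [0,0,0.05],"twist": 0.58,"gripper": 0},
  ],
)

```text
clock: 7.58
eef_pos: [604.9, -107.3, 78.7]
tcp_rot: [-3.141, 0.004, 1.054]
contact_force: [0.2, 0.0, 8.2]
opening: 0.178
```

```bash
python3 d.py 603.5 -106.9 77.5 0.067
```

```text
now [ 604.9 -107.3   78.7] [-3.141  0.004  1.054] t 7.58 F [0.2 0.  8.2] M [-0.02  0.11 -0.06] op 0.178 q6 -1.23
delta cm [-0.04 -0.14  0.12] twist 0.987 rows>= 0.045498704427577454 7.892200276423118
```

Turning freely, with no torque building up. Continuing.

Request:
arm_command(
  plan=[
    {"translation": [0,-0.05,0.1],"twist": 0.12,"gripper": 0},
    {"translation": [0,-0.1,0.1],"twist": 0.24,"gripper": 0},
    {"translation": [0,-0.1,0.1],"twist": 0.36,"gripper": 0},
    {"translation": [0,-0.1,0.1],"twist": 0.48,"gripper": 0},
    {"translation": [0,-0.1,0.1],"twist": 0.6,"gripper": 0},
  ],
)

```text
clock: 8.0
eef_pos: [605.0, -107.5, 78.7]
tcp_rot: [3.137, 0.003, 0.448]
contact_force: [-1.2, -3.1, 8.0]
opening: 0.176
```

```bash
python3 d.py 603.5 -106.9 77.5 0.067
```

```text
now [ 605.  -107.5   78.7] [3.137e+00 3.000e-03 4.480e-01] t 8.0 F [-1.2 -3.1  8. ] M [-0.72  0.17  0.06] op 0.176 q6 -0.62
delta cm [-0.11 -0.12  0.12] twist 0.381 rows>= 0.04780001318734037 3.0485649101935657
```

Request:
arm_command(
  plan=[
    {"translation": [-0.02,0.05,0.1],"twist": 0.1,"gripper": 0},
    {"translation": [-0.02,0.05,0.1],"twist": 0.2,"gripper": 0},
    {"translation": [-0.02,0.05,0.1],"twist": 0.3,"gripper": 0},
    {"translation": [-0.02,0.05,0.1],"twist": 0.38,"gripper": 0},
    {"translation": [-0.02,0.05,0.1],"twist": 0.38,"gripper": 0},
  ],
)

```text
clock: 8.42
eef_pos: [606.0, -108.3, 78.5]
tcp_rot: [3.136, -0.001, 0.063]
contact_force: [-0.7, 0.5, 8.6]
opening: 0.177
```

```bash
python3 d.py 605 -107.5 77.5 0.067
```

```text
now [ 606.  -108.3   78.5] [ 3.136e+00 -1.000e-03  6.300e-02] t 8.42 F [-0.7  0.5  8.6] M [-0.01  0.03 -0.02] op 0.177 q6 -0.24
delta cm [-0.1  -0.09  0.1 ] twist -0.004 rows>= 0.03992534994559701 0.03288148914935718
```

Request:
arm_command(
  plan=[
    {"translation": [0,0,-0.1],"twist": 0,"gripper": 0},
    {"translation": [0,0,-0.2],"twist": 0,"gripper": 0},
    {"translation": [0,0,-0.3],"twist": 0,"gripper": 0},
    {"translation": [0,0,-0.4],"twist": 0,"gripper": 0},
    {"translation": [0,0,-0.4],"twist": 0,"gripper": 0},
  ],
)

```text
clock: 8.83
eef_pos: [606.4, -108.3, 83.1]
tcp_rot: [3.136, -0.002, 0.063]
contact_force: [0.1, 0.1, 5.1]
opening: 0.176
```

```bash
python3 d.py 605 -107.5 84.5 0.067
```

```text
now [ 606.4 -108.3   83.1] [ 3.136e+00 -2.000e-03  6.300e-02] t 8.83 F [0.1 0.1 5.1] M [0.08 0.21 0.05] op 0.176 q6 -0.24
delta cm [-0.13 -0.09 -0.14] twist -0.004 rows>= 0.05048635161806058 0.03263473943254169
```

Request:
arm_command(
  plan=[
    {"translation": [0,0,-0.05],"twist": 0,"gripper": 0},
    {"translation": [0,0,-0.1],"twist": 0,"gripper": 0},
    {"translation": [0,0,-0.15],"twist": 0,"gripper": 0},
    {"translation": [0,0,-0.2],"twist": 0,"gripper": 0},
    {"translation": [0,0,-0.2],"twist": 0,"gripper": 0},
  ],
)

```text
clock: 9.25
eef_pos: [606.3, -108.4, 84.5]
tcp_rot: [3.136, -0.002, 0.063]
contact_force: [2.1, -1.0, -6.1]
opening: 0.176
```

```bash
python3 d.py 605 -107.5 84.5 0.067; python3 - <<'E'
from h import *
cv2.imwrite("pics/s7.png",cv2.convertScaleAbs(cv2.resize(grab_frame("scene")[150:350,90:270],None,fx=3,fy=3,interpolation=cv2.INTER_CUBIC),alpha=1.8))
cv2.imwrite("pics/t7r.png",grab_frame("top"))
E
```

```text
now [ 606.3 -108.4   84.5] [ 3.136e+00 -2.000e-03  6.300e-02] t 9.25 F [ 2.1 -1.  -6.1] M [ 0.02 -0.52  0.05] op 0.176 q6 -0.24
delta cm [-0.13 -0.1  -0.  ] twist -0.004 rows>= 0.037794569739413086 0.032633276000847644
```

View pics/s7.png

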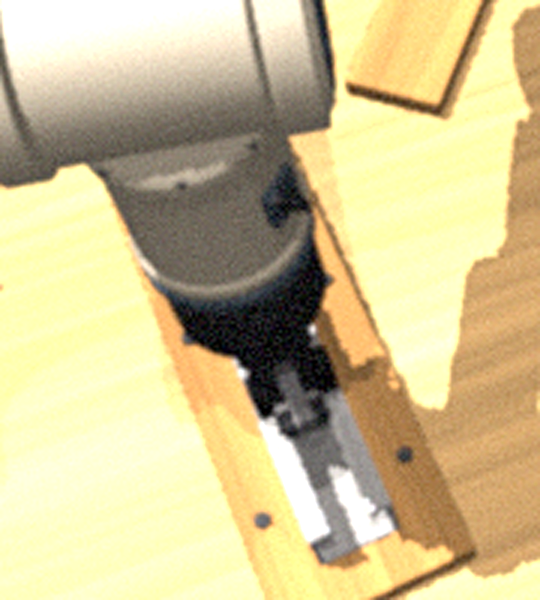

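View pics/t7r.png

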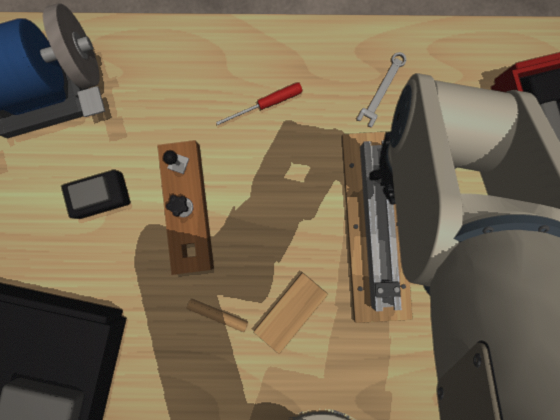

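Fz flipped to -6 N, so the grooves are up against the lips: the nut is caught. The scene picture shows the fingers in line along the channel at zoomed (300,400). I'll ease off the pull and slide toward the stop.

Request:
arm_command(
  plan=[
    {"translation": [0,0,0.05],"twist": 0,"gripper": 0},
    {"translation": [-0.5,0,0.05],"twist": 0,"gripper": 0},
    {"translation": [-1.2,0,0.05],"twist": 0,"gripper": 0},
    {"translation": [-2.1,0.01,0.05],"twist": 0,"gripper": 0},
    {"translation": [-3,0.01,0.05],"twist": 0,"gripper": 0},
  ],
)

```text
clock: 9.77
eef_pos: [575.6, -110.4, 84.3]
tcp_rot: [3.136, -0.002, 0.063]
contact_force: [2.1, 0.9, 2.6]
opening: 0.175
```

```bash
cat >> chan2.py <<'E'
from d import *
s=sense()["eef_pos"]; x=430; print("lateral vs start line", s[1]-(-108.3+0.0668*(s[0]-606)))
delta(x,-108.3+0.0668*(x-606),84.1,0.0667)
E
python3 chan2.py
```

```text
lateral vs start line -0.06124630614834814
now [ 575.6 -110.4   84.3] [ 3.136e+00 -2.000e-03  6.300e-02] t 9.77 F [2.1 0.9 2.6] M [ 0.05 -0.44 -0.01] op 0.175 q6 -0.25
delta cm [-1.459e+01  5.000e-02 -1.000e-02] twist -0.004 rows>= 3.498571054668749 0.03000510308754656
```

Request:
arm_command(
  plan=[
    {"translation": [-1.4,0,0],"twist": 0,"gripper": 0},
    {"translation": [-2.8,0.01,0],"twist": 0,"gripper": 0},
    {"translation": [-4.2,0.01,0],"twist": 0,"gripper": 0},
    {"translation": [-5.6,0.02,0],"twist": 0,"gripper": 0},
    {"translation": [-7,0.02,0],"twist": 0,"gripper": 0},
  ],
)

```text
clock: 10.18
eef_pos: [504.2, -115.0, 84.3]
tcp_rot: [3.136, -0.002, 0.063]
contact_force: [3.1, -0.2, -1.1]
opening: 0.178
```

```bash
python3 chan2.py
```

```text
lateral vs start line 0.07608543843107896
now [ 504.2 -115.    84.3] [ 3.136e+00 -2.000e-03  6.300e-02] t 10.18 F [ 3.1 -0.2 -1.1] M [ 0.15 -0.48 -0.01] op 0.178 q6 -0.28
delta cm [-7.44  0.04  0.  ] twist -0.004 rows>= 1.7834630309923414 0.031125029228498136
```

Request:
arm_command(
  plan=[
    {"translation": [-1.3,0,0],"twist": 0,"gripper": 0},
    {"translation": [-2.8,0.01,0],"twist": 0,"gripper": 0},
    {"translation": [-4.2,0.01,0],"twist": 0,"gripper": 0},
    {"translation": [-5.5,0.02,0],"twist": 0,"gripper": 0},
    {"translation": [-6.4,0.02,0],"twist": 0,"gripper": 0},
  ],
)

```text
clock: 10.6
eef_pos: [438.3, -119.1, 84.3]
tcp_rot: [3.136, -0.002, 0.063]
contact_force: [2.9, -0.0, -1.1]
opening: 0.173
```

```bash
python3 chan2.py; python3 - <<'E'
from h import *
for n in("scene","top"): cv2.imwrite(f"pics/{n}8r.png",grab_frame(n))
a=cv2.imread("pics/top8r.png");cv2.imwrite("pics/t8.png",cv2.convertScaleAbs(cv2.resize(a[220:330,320:430],None,fx=5,fy=5,interpolation=cv2.INTER_CUBIC),alpha=2))
a=cv2.imread("pics/scene8r.png");cv2.imwrite("pics/s8.png",cv2.convertScaleAbs(cv2.resize(a[150:290,90:230],None,fx=4,fy=4,interpolation=cv2.INTER_CUBIC),alpha=2))
E
```

```text
lateral vs start line 0.36773967782743
now [ 438.3 -119.1   84.3] [ 3.136e+00 -2.000e-03  6.300e-02] t 10.6 F [ 2.9 -0.  -1.1] M [ 0.14 -0.57  0.02] op 0.173 q6 -0.32
delta cm [-0.83  0.04  0.02] twist -0.004 rows>= 0.19979366075443553 0.032637730581807745
```

View pics/t8.png

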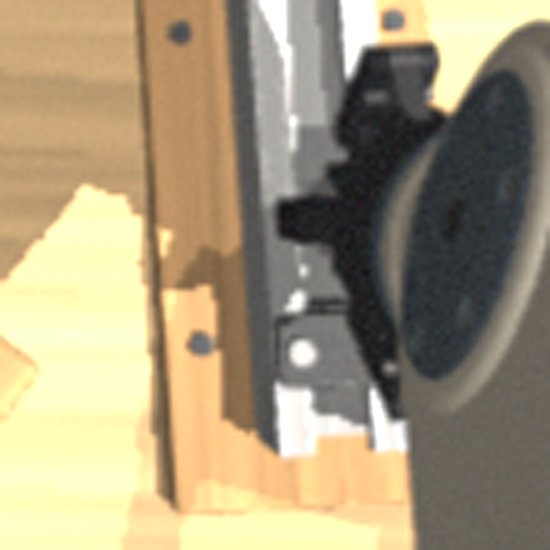

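View pics/s8.png

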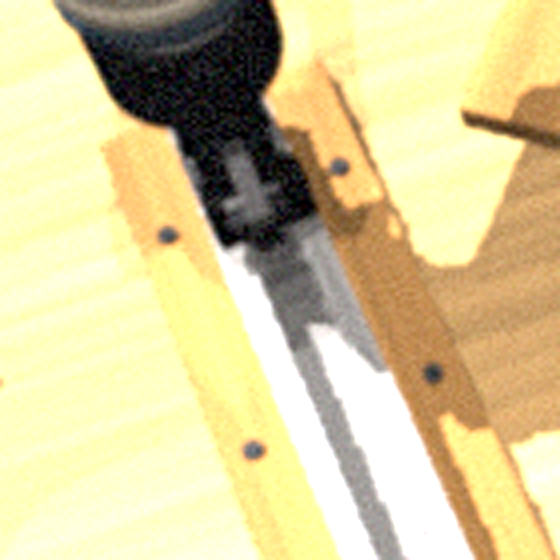

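The top picture shows the bar end at zoomed (285,220) and the stop edge at y≈305, so roughly 28 mm remain to contact. Moving closer, then creeping by feel.

Request:
arm_command(
  plan=[
    {"translation": [-0.3,0,0],"twist": 0,"gripper": 0},
    {"translation": [-0.6,0,0],"twist": 0,"gripper": 0},
    {"translation": [-0.9,0,0],"twist": 0,"gripper": 0},
    {"translation": [-1.2,0,0],"twist": 0,"gripper": 0},
    {"translation": [-1.5,0,0],"twist": 0,"gripper": 0},
  ],
)

```text
clock: 11.12
eef_pos: [423.2, -120.1, 84.3]
tcp_rot: [3.136, -0.001, 0.063]
contact_force: [2.0, 0.1, -1.1]
opening: 0.175
```

Request:
arm_command(
  plan=[
    {"translation": [-0.04,0,0],"twist": 0,"gripper": 0},
    {"translation": [-0.08,0,0],"twist": 0,"gripper": 0},
    {"translation": [-0.12,0,0],"twist": 0,"gripper": 0},
    {"translation": [-0.16,0,0],"twist": 0,"gripper": 0},
    {"translation": [-0.2,0,0],"twist": 0,"gripper": 0},
  ],
)

```text
clock: 11.53
eef_pos: [421.4, -120.3, 84.3]
tcp_rot: [3.136, -0.001, 0.063]
contact_force: [3.1, 0.3, -1.3]
opening: 0.178
```

Request:
arm_command(
  plan=[
    {"translation": [-0.04,0,0],"twist": 0,"gripper": 0},
    {"translation": [-0.08,0,0],"twist": 0,"gripper": 0},
    {"translation": [-0.12,0,0],"twist": 0,"gripper": 0},
    {"translation": [-0.16,0,0],"twist": 0,"gripper": 0},
    {"translation": [-0.2,0,0],"twist": 0,"gripper": 0},
  ],
)

```text
clock: 11.95
eef_pos: [419.4, -120.4, 84.3]
tcp_rot: [3.136, -0.001, 0.063]
contact_force: [2.5, -0.3, -1.6]
opening: 0.175
```

```bash
python3 chan2.py; python3 - <<'E'
from h import *
a=grab_frame("top");cv2.imwrite("pics/top9r.png",a);cv2.imwrite("pics/t9.png",cv2.convertScaleAbs(cv2.resize(a[240:310,350:420],None,fx=8,fy=8,interpolation=cv2.INTER_CUBIC),alpha=2))
E
```

```text
lateral vs start line 0.37588305867647875
now [ 419.4 -120.4   84.3] [ 3.136e+00 -1.000e-03  6.300e-02] t 11.95 F [ 2.5 -0.3 -1.6] M [ 0.09 -0.68 -0.02] op 0.175 q6 -0.34
delta cm [1.06 0.03 0.02] twist -0.004 rows>= 0.2542344902887738 0.03265413059052591
```

View pics/t9.png

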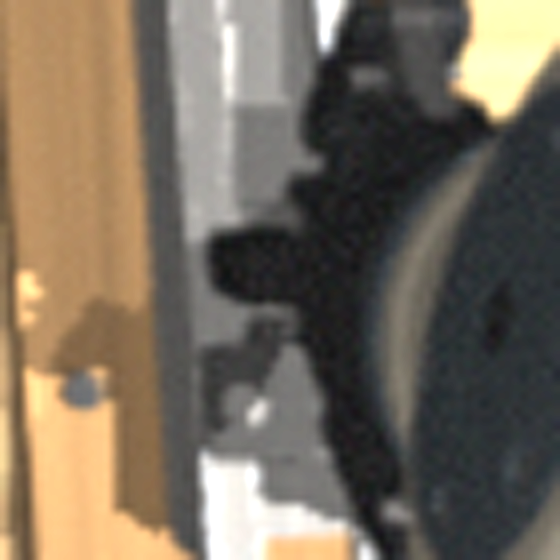

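Request:
arm_command(
  plan=[
    {"translation": [-0.04,0,0],"twist": 0,"gripper": 0},
    {"translation": [-0.08,0,0],"twist": 0,"gripper": 0},
    {"translation": [-0.12,0,0],"twist": 0,"gripper": 0},
    {"translation": [-0.16,0,0],"twist": 0,"gripper": 0},
    {"translation": [-0.2,0,0],"twist": 0,"gripper": 0},
  ],
)

```text
clock: 12.42
eef_pos: [417.3, -120.5, 84.3]
tcp_rot: [3.136, -0.001, 0.063]
contact_force: [2.3, 0.0, -1.9]
opening: 0.181
```

Request:
arm_command(
  plan=[
    {"translation": [-0.02,0,0],"twist": 0,"gripper": 0},
    {"translation": [-0.04,0,0],"twist": 0,"gripper": 0},
    {"translation": [-0.06,0,0],"twist": 0,"gripper": 0},
    {"translation": [-0.08,0,0],"twist": 0,"gripper": 0},
    {"translation": [-0.1,0,0],"twist": 0,"gripper": 0},
  ],
)

```text
clock: 12.83
eef_pos: [416.2, -120.6, 84.3]
tcp_rot: [3.136, -0.001, 0.063]
contact_force: [3.8, 0.1, -1.2]
opening: 0.177
```

Request:
arm_command(
  plan=[
    {"translation": [-0.02,0,0],"twist": 0,"gripper": 0},
    {"translation": [-0.04,0,0],"twist": 0,"gripper": 0},
    {"translation": [-0.06,0,0],"twist": 0,"gripper": 0},
    {"translation": [-0.08,0,0],"twist": 0,"gripper": 0},
    {"translation": [-0.08,0,0],"twist": 0,"gripper": 0},
  ],
)

```text
clock: 13.25
eef_pos: [415.4, -120.6, 84.3]
tcp_rot: [3.136, -0.001, 0.063]
contact_force: [2.3, 0.4, -1.2]
opening: 0.178
```

```bash
python3 chan2.py
```

```text
lateral vs start line 0.41807568690198593
now [ 415.4 -120.6   84.3] [ 3.136e+00 -1.000e-03  6.300e-02] t 13.25 F [ 2.3  0.4 -1.2] M [ 0.17 -0.61  0.01] op 0.178 q6 -0.34
delta cm [1.46 0.04 0.02] twist -0.004 rows>= 0.3504079110907024 0.03275364136562331
```

Request:
arm_command(
  plan=[
    {"translation": [-0.02,0,0],"twist": 0,"gripper": 0},
    {"translation": [-0.04,0,0],"twist": 0,"gripper": 0},
    {"translation": [-0.06,0,0],"twist": 0,"gripper": 0},
    {"translation": [-0.08,0,0],"twist": 0,"gripper": 0},
    {"translation": [-0.08,0,0],"twist": 0,"gripper": 0},
  ],
)

```text
clock: 13.67
eef_pos: [414.5, -120.7, 84.3]
tcp_rot: [3.136, -0.001, 0.063]
contact_force: [2.2, -0.5, -1.7]
opening: 0.178
```

```bash
python3 chan2.py
```

```text
lateral vs start line 0.39779976669086636
now [ 414.5 -120.7   84.3] [ 3.136e+00 -1.000e-03  6.300e-02] t 13.67 F [ 2.2 -0.5 -1.7] M [ 0.14 -0.63  0.02] op 0.178 q6 -0.34
delta cm [1.55 0.03 0.02] twist -0.004 rows>= 0.37136335487117145 0.032723329024850756
```

Request:
arm_command(
  plan=[
    {"translation": [-0.02,0,0],"twist": 0,"gripper": 0},
    {"translation": [-0.04,0,0],"twist": 0,"gripper": 0},
    {"translation": [-0.05,0,0],"twist": 0,"gripper": 0},
    {"translation": [-0.06,0,0],"twist": 0,"gripper": 0},
    {"translation": [-0.06,0,0],"twist": 0,"gripper": 0},
  ],
)

```text
clock: 14.08
eef_pos: [413.9, -120.7, 84.3]
tcp_rot: [3.136, -0.001, 0.063]
contact_force: [1.9, -0.2, -1.1]
opening: 0.18
```

```bash
python3 chan2.py
```

```text
lateral vs start line 0.4256816762689368
now [ 413.9 -120.7   84.3] [ 3.136e+00 -1.000e-03  6.300e-02] t 14.08 F [ 1.9 -0.2 -1.1] M [ 0.2  -0.58  0.  ] op 0.18 q6 -0.34
delta cm [1.61 0.04 0.02] twist -0.004 rows>= 0.38660292127030044 0.032381454120169906
```

Request:
arm_command(
  plan=[
    {"translation": [-0.02,0,0],"twist": 0,"gripper": 0},
    {"translation": [-0.04,0,0],"twist": 0,"gripper": 0},
    {"translation": [-0.05,0,0],"twist": 0,"gripper": 0},
    {"translation": [-0.06,0,0],"twist": 0,"gripper": 0},
    {"translation": [-0.06,0,0],"twist": 0,"gripper": 0},
  ],
)

```text
clock: 14.5
eef_pos: [413.2, -120.7, 84.3]
tcp_rot: [3.136, -0.001, 0.063]
contact_force: [3.1, -0.4, -0.9]
opening: 0.178
```

```bash
python3 chan2.py
```

```text
lateral vs start line 0.4337007741365113
now [ 413.2 -120.7   84.3] [ 3.136e+00 -1.000e-03  6.300e-02] t 14.5 F [ 3.1 -0.4 -0.9] M [ 0.13 -0.62 -0.02] op 0.178 q6 -0.34
delta cm [1.68 0.04 0.02] twist -0.004 rows>= 0.4027818902396348 0.03228615768982834
```

Request:
arm_command(
  plan=[
    {"translation": [-0.02,0,0],"twist": 0,"gripper": 0},
    {"translation": [-0.03,0,0],"twist": 0,"gripper": 0},
    {"translation": [-0.04,0,0],"twist": 0,"gripper": 0},
    {"translation": [-0.05,0,0],"twist": 0,"gripper": 0},
    {"translation": [-0.05,0,0],"twist": 0,"gripper": 0},
  ],
)

```text
clock: 14.92
eef_pos: [412.7, -120.8, 84.3]
tcp_rot: [3.136, -0.001, 0.063]
contact_force: [3.4, -0.1, -1.0]
opening: 0.176
```

```bash
python3 chan2.py
```

```text
lateral vs start line 0.45263272720926295
now [ 412.7 -120.8   84.3] [ 3.136e+00 -1.000e-03  6.300e-02] t 14.92 F [ 3.4 -0.1 -1. ] M [ 0.13 -0.57  0.01] op 0.176 q6 -0.34
delta cm [1.73 0.04 0.02] twist -0.004 rows>= 0.4143112350960707 0.03250218363224988
```

Request:
arm_command(
  plan=[
    {"translation": [-0.02,0,0],"twist": 0,"gripper": 0},
    {"translation": [-0.03,0,0],"twist": 0,"gripper": 0},
    {"translation": [-0.04,0,0],"twist": 0,"gripper": 0},
    {"translation": [-0.05,0,0],"twist": 0,"gripper": 0},
    {"translation": [-0.05,0,0],"twist": 0,"gripper": 0},
  ],
)

```text
clock: 15.33
eef_pos: [412.2, -120.8, 84.3]
tcp_rot: [3.136, -0.001, 0.063]
contact_force: [2.7, -0.3, -1.1]
opening: 0.178
```

```bash
python3 chan2.py
```

```text
lateral vs start line 0.435900758986989
now [ 412.2 -120.8   84.3] [ 3.136e+00 -1.000e-03  6.300e-02] t 15.33 F [ 2.7 -0.3 -1.1] M [ 0.12 -0.59 -0.  ] op 0.178 q6 -0.34
delta cm [1.78 0.04 0.02] twist -0.004 rows>= 0.4274894782734006 0.03186495890142638
```

Request:
arm_command(
  plan=[
    {"translation": [-0.02,0,0],"twist": 0,"gripper": 0},
    {"translation": [-0.03,0,0],"twist": 0,"gripper": 0},
    {"translation": [-0.04,0,0],"twist": 0,"gripper": 0},
    {"translation": [-0.05,0,0],"twist": 0,"gripper": 0},
    {"translation": [-0.05,0,0],"twist": 0,"gripper": 0},
  ],
)

```text
clock: 15.75
eef_pos: [411.7, -120.9, 84.3]
tcp_rot: [3.136, -0.001, 0.063]
contact_force: [2.1, -0.3, -0.7]
opening: 0.179
```

```bash
python3 chan2.py
```

```text
lateral vs start line 0.4287397155305257
now [ 411.7 -120.9   84.3] [ 3.136e+00 -1.000e-03  6.300e-02] t 15.75 F [ 2.1 -0.3 -0.7] M [ 0.06 -0.57  0.09] op 0.179 q6 -0.34
delta cm [1.83 0.04 0.02] twist -0.004 rows>= 0.43990571708239207 0.0325040637986902
```

Request:
arm_command(
  plan=[
    {"translation": [-0.02,0,0],"twist": 0,"gripper": 0},
    {"translation": [-0.03,0,0],"twist": 0,"gripper": 0},
    {"translation": [-0.04,0,0],"twist": 0,"gripper": 0},
    {"translation": [-0.05,0,0],"twist": 0,"gripper": 0},
    {"translation": [-0.05,0,0],"twist": 0,"gripper": 0},
  ],
)

```text
clock: 16.17
eef_pos: [411.1, -120.9, 84.3]
tcp_rot: [3.136, -0.001, 0.063]
contact_force: [2.9, 0.2, -1.3]
opening: 0.176
```

```bash
python3 chan2.py
```

```text
lateral vs start line 0.4321603370541993
now [ 411.1 -120.9   84.3] [ 3.136e+00 -1.000e-03  6.300e-02] t 16.17 F [ 2.9  0.2 -1.3] M [ 0.16 -0.59  0.  ] op 0.176 q6 -0.34
delta cm [1.89 0.04 0.02] twist -0.004 rows>= 0.4534705179031884 0.032105500082590055
```

Request:
arm_command(
  plan=[
    {"translation": [-0.02,0,0],"twist": 0,"gripper": 0},
    {"translation": [-0.03,0,0],"twist": 0,"gripper": 0},
    {"translation": [-0.04,0,0],"twist": 0,"gripper": 0},
    {"translation": [-0.05,0,0],"twist": 0,"gripper": 0},
    {"translation": [-0.05,0,0],"twist": 0,"gripper": 0},
  ],
)

```text
clock: 16.58
eef_pos: [410.6, -120.9, 84.3]
tcp_rot: [3.136, -0.001, 0.063]
contact_force: [2.4, -1.0, -1.7]
opening: 0.18
```

```bash
python3 chan2.py
```

```text
lateral vs start line 0.43088329315581575
now [ 410.6 -120.9   84.3] [ 3.136e+00 -1.000e-03  6.300e-02] t 16.58 F [ 2.4 -1.  -1.7] M [ 0.08 -0.59  0.  ] op 0.18 q6 -0.34
delta cm [1.94 0.03 0.02] twist -0.004 rows>= 0.4659083556706887 0.03261888315568484
```

Request:
arm_command(
  plan=[
    {"translation": [-0.02,0,0],"twist": 0,"gripper": 0},
    {"translation": [-0.03,0,0],"twist": 0,"gripper": 0},
    {"translation": [-0.04,0,0],"twist": 0,"gripper": 0},
    {"translation": [-0.05,0,0],"twist": 0,"gripper": 0},
    {"translation": [-0.05,0,0],"twist": 0,"gripper": 0},
  ],
)

```text
clock: 17.0
eef_pos: [410.1, -120.9, 84.3]
tcp_rot: [3.136, -0.001, 0.063]
contact_force: [3.8, 1.1, -0.4]
opening: 0.178
```

```bash
python3 chan2.py; python3 - <<'E'
from h import *
a=grab_frame("top");cv2.imwrite("pics/top10r.png",a);cv2.imwrite("pics/t10.png",cv2.convertScaleAbs(cv2.resize(a[240:310,350:420],None,fx=8,fy=8,interpolation=cv2.INTER_CUBIC),alpha=2))
E
```

```text
lateral vs start line 0.4396826933945164
now [ 410.1 -120.9   84.3] [ 3.136e+00 -1.000e-03  6.300e-02] t 17.0 F [ 3.8  1.1 -0.4] M [ 0.17 -0.59  0.02] op 0.178 q6 -0.34
delta cm [1.99 0.04 0.02] twist -0.004 rows>= 0.4784684340878786 0.032338137798245015
```

View pics/t10.png

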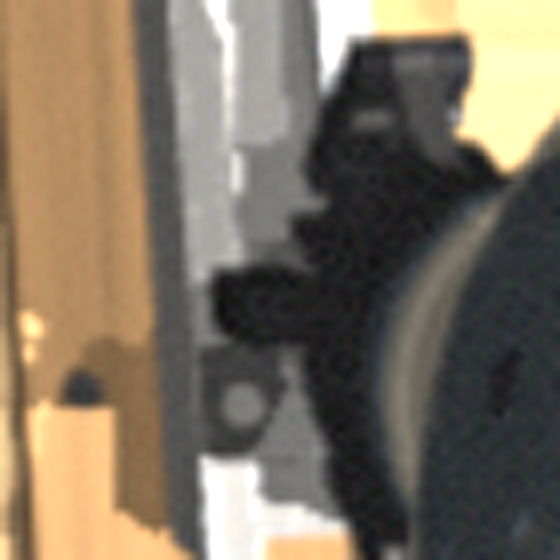

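```bash
cat > stop.py <<'E'
import cv2,sys,numpy as np
# far (robot-side) edge of the stop on the lit +y lip: dark->bright going down rows
for f in sys.argv[1:]:
    g=cv2.imread(f).astype(float).mean(2)
    o=[]
    for c in range(377,382):
        a=g[290:303,c]
        i=[k for k in range(12) if a[k]<82<=a[k+1]]
        o.append(round(290+i[-1]+(82-a[i[-1]])/(a[i[-1]+1]-a[i[-1]]),2) if i else None)
    print(f,o)
E
python3 stop.py pics/top0.png pics/t4r.png pics/t7r.png pics/top8r.png pics/top9r.png pics/top10r.png
```

```text
pics/top0.png [np.float64(296.81), np.float64(296.79), np.float64(296.94), np.float64(297.0), np.float64(297.13)]
pics/t4r.png [np.float64(296.53), np.float64(296.46), np.float64(296.52), np.float64(296.61), np.float64(296.56)]
pics/t7r.png [np.float64(296.56), np.float64(296.59), np.float64(296.66), np.float64(296.69), np.float64(296.65)]
pics/top8r.png [np.float64(296.74), np.float64(296.76), np.float64(296.9), np.float64(296.96), np.float64(296.91)]
pics/top9r.png [np.float64(296.79), np.float64(296.82), np.float64(296.9), np.float64(296.97), np.float64(296.91)]
pics/top10r.png [np.float64(297.1), np.float64(297.21), np.float64(297.12), np.float64(297.06), np.float64(296.96)]
```

```bash
python3 - <<'E'
from h import *
p=onz("top",[(379,296.9)],70)[0]; print(p)
u=np.array([-.9978,-.0667]); # distance along from current tcp line
s=sense()["eef_pos"][:2]
print("far edge minus tcp along:",(p[:2]-s)@u," => plate face gap",(p[:2]-s)@u-28-10.5)
E
```

```text
[ 369.86290175 -104.52393393   70.        ]
far edge minus tcp along: 39.00959430131093  => plate face gap 0.5095943013109334
```

Request:
arm_command(
  plan=[
    {"translation": [-0.02,0,0],"twist": 0,"gripper": 0},
    {"translation": [-0.03,0,0],"twist": 0,"gripper": 0},
    {"translation": [-0.04,0,0],"twist": 0,"gripper": 0},
    {"translation": [-0.05,0,0],"twist": 0,"gripper": 0},
    {"translation": [-0.05,0,0],"twist": 0,"gripper": 0},
  ],
)

```text
clock: 17.47
eef_pos: [409.9, -121.0, 84.4]
tcp_rot: [3.136, -0.001, 0.063]
contact_force: [5.4, 0.3, -4.0]
opening: 0.183
```

Request:
arm_command(
  plan=[
    {"translation": [-0.03,0,0],"twist": 0,"gripper": 0},
    {"translation": [-0.04,0,0],"twist": 0,"gripper": 0},
    {"translation": [-0.04,0,0],"twist": 0,"gripper": 0},
    {"translation": [-0.04,0,0],"twist": 0,"gripper": 0},
    {"translation": [-0.04,0,0],"twist": 0,"gripper": 0},
  ],
)

```text
clock: 17.88
eef_pos: [409.9, -121.0, 84.4]
tcp_rot: [3.136, -0.002, 0.062]
contact_force: [5.8, 0.1, -3.7]
opening: 0.178
```

```bash
python3 chan2.py; python3 - <<'E'
from h import *
a=grab_frame("top");cv2.imwrite("pics/top11r.png",a)
E
python3 stop.py pics/top10r.png pics/top11r.png
```

```text
lateral vs start line 0.39838087576654857
now [ 409.9 -121.    84.4] [ 3.136e+00 -2.000e-03  6.200e-02] t 17.88 F [ 5.8  0.1 -3.7] M [ 0.34 -1.05  0.  ] op 0.178 q6 -0.34
delta cm [2.02 0.03 0.03] twist -0.004 rows>= 0.4834486595811734 0.033809031263945855
pics/top10r.png [np.float64(297.1), np.float64(297.21), np.float64(297.12), np.float64(297.06), np.float64(296.96)]
pics/top11r.png [np.float64(297.25), np.float64(297.17), np.float64(297.11), np.float64(297.04), np.float64(296.97)]
```

Contact: the force rose to 5.8 N with no advance, and the stop edge in the picture hasn't moved. Releasing.

Request:
arm_command(
  plan=[
    {"translation": [-0.02,0,0.01],"twist": 0,"gripper": 0.25},
    {"translation": [-0.02,0,0.01],"twist": 0,"gripper": 0.35},
    {"translation": [-0.02,0,0.01],"twist": 0,"gripper": 0.45},
    {"translation": [-0.02,0,0.01],"twist": 0,"gripper": 0.5},
    {"translation": [-0.02,0,0.01],"twist": 0,"gripper": 0.5},
  ],
)

```text
clock: 18.35
eef_pos: [409.2, -121.0, 84.2]
tcp_rot: [3.136, -0.001, 0.062]
contact_force: [0.1, -0.1, -0.4]
opening: 0.505
```

```bash
python3 chan2.py; python3 - <<'E'
from h import *
a=grab_frame("top");cv2.imwrite("pics/top12r.png",a);cv2.imwrite("pics/t12.png",cv2.convertScaleAbs(cv2.resize(a[240:310,350:420],None,fx=8,fy=8,interpolation=cv2.INTER_CUBIC),alpha=2))
E
python3 stop.py pics/top12r.png
```

```text
lateral vs start line 0.4901833802827298
now [ 409.2 -121.    84.2] [ 3.136e+00 -1.000e-03  6.200e-02] t 18.35 F [ 0.1 -0.1 -0.4] M [-0.    0.07 -0.01] op 0.505 q6 -0.34
delta cm [2.08 0.04 0.01] twist -0.004 rows>= 0.49828889165234 0.0337425567355929
pics/top12r.png [np.float64(297.6), np.float64(297.47), np.float64(297.31), np.float64(297.21), np.float64(297.11)]
```

View pics/t12.png

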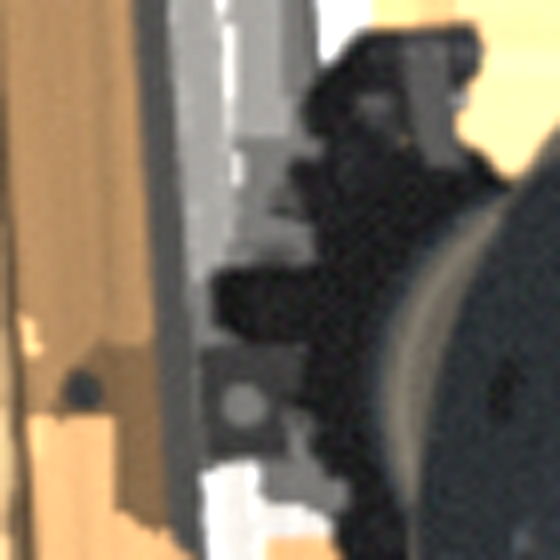

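Released, with no force left on the tool. I'll lift away and move aside for a clear look.

Request:
arm_command(
  plan=[
    {"translation": [0,0,-0.5],"twist": 0,"gripper": 0.5},
    {"translation": [0,0,-2],"twist": 0,"gripper": 0.5},
    {"translation": [0,0,-5],"twist": 0,"gripper": 0.5},
    {"translation": [0,0,-8.5],"twist": 0,"gripper": 0.5},
    {"translation": [0,0,-12],"twist": 0,"gripper": 0.5},
  ],
)

```text
clock: 18.82
eef_pos: [408.3, -120.1, 205.6]
tcp_rot: [3.137, 0.0, 0.062]
contact_force: [2.0, 0.1, 0.5]
opening: 0.498
```

Request:
arm_command(
  plan=[
    {"translation": [0,-4,0],"twist": 0,"gripper": 0.5},
    {"translation": [0,-8,0],"twist": 0,"gripper": 0.5},
    {"translation": [0,-12,0],"twist": 0,"gripper": 0.5},
    {"translation": [0,-16,0],"twist": 0,"gripper": 0.5},
    {"translation": [0,-20,0],"twist": 0,"gripper": 0.5},
  ],
)

```text
clock: 19.23
eef_pos: [395.2, 81.1, 205.3]
tcp_rot: [3.137, -0.001, 0.062]
contact_force: [0.8, 0.2, 1.1]
opening: 0.499
```

Request:
arm_command(
  plan=[
    {"translation": [0,-2,0],"twist": 0,"gripper": 0.5},
    {"translation": [0,-4,0],"twist": 0,"gripper": 0.5},
    {"translation": [0,-6,0],"twist": 0,"gripper": 0.5},
    {"translation": [0,-6,0],"twist": 0,"gripper": 0.5},
    {"translation": [0,-6,0],"twist": 0,"gripper": 0.5},
  ],
)

```text
clock: 19.65
eef_pos: [391.2, 141.5, 205.2]
tcp_rot: [3.137, -0.001, 0.064]
contact_force: [0.3, -0.4, -0.8]
opening: 0.502
```

```bash
python3 chan2.py; python3 - <<'E'
from h import *
for n in("scene","top"): cv2.imwrite(f"pics/{n}13r.png",grab_frame(n))
a=cv2.imread("pics/top13r.png");cv2.imwrite("pics/t13.png",cv2.convertScaleAbs(cv2.resize(a[240:320,345:425],None,fx=7,fy=7,interpolation=cv2.INTER_CUBIC),alpha=2))
a=cv2.imread("pics/scene13r.png");cv2.imwrite("pics/s13.png",cv2.convertScaleAbs(cv2.resize(a[150:240,110:210],None,fx=6,fy=6,interpolation=cv2.INTER_CUBIC),alpha=2))
E
python3 stop.py pics/top0.png pics/top13r.png
```

```text
lateral vs start line 264.1384801361017
now [391.2 141.5 205.2] [ 3.137e+00 -1.000e-03  6.400e-02] t 19.65 F [ 0.3 -0.4 -0.8] M [-0.    0.04  0.03] op 0.502 q6 0.29
delta cm [ 2.19 26.29 12.24] twist -0.003 rows>= 6.973999883450852 0.021195571388844314
pics/top0.png [np.float64(296.81), np.float64(296.79), np.float64(296.94), np.float64(297.0), np.float64(297.13)]
pics/top13r.png [np.float64(296.66), np.float64(296.66), np.float64(296.77), np.float64(296.84), np.float64(297.0)]
```

View pics/t13.png

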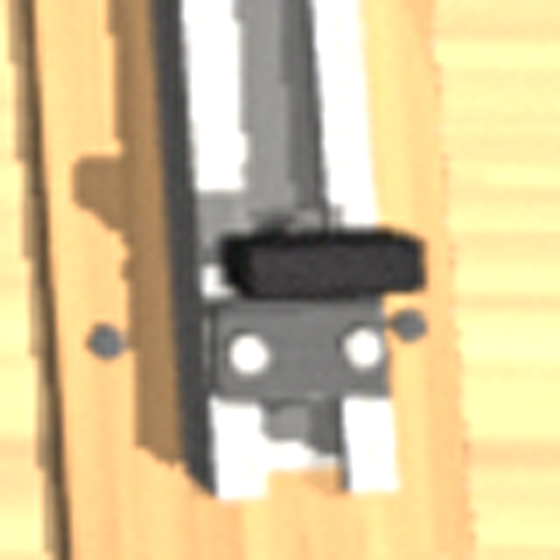

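View pics/s13.png

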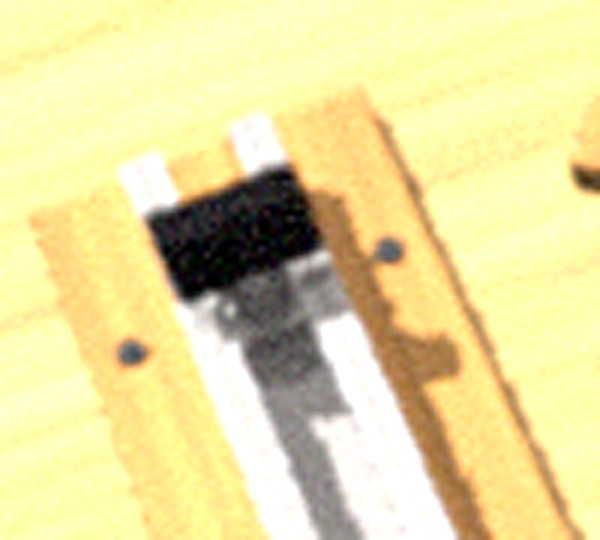

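View pics/top13r.png

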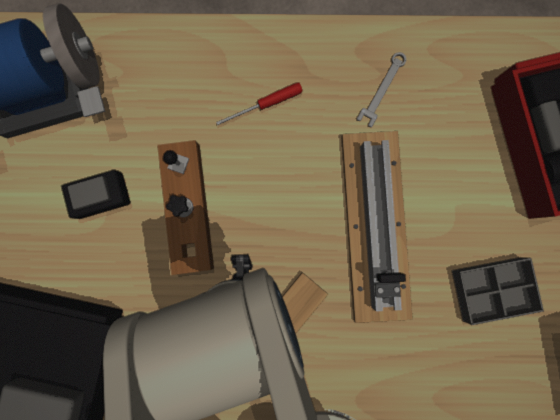

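```bash
python3 - <<'E'
from h import *
a=cv2.imread("pics/top13r.png").mean(2)
m=np.zeros(a.shape,np.uint8); m[265:288,372:412]=a[265:288,372:412]<33
n,l,st,ce=cv2.connectedComponentsWithStats(m); j=1+np.argmax(st[1:,4]); print(st[j],ce[j])
print("hull ctr on z=99",onz("top",[ce[j]],99)[0].round(1))
b=cv2.imread("pics/scene13r.png").mean(2); m=np.zeros(b.shape,np.uint8); m[170:205,130:170]=b[170:205,130:170]<25
n,l,st,ce2=cv2.connectedComponentsWithStats(m); k=1+np.argmax(st[1:,4]); print(st[k],ce2[k])
print("scene on z=99",onz("scene",[ce2[k]],99)[0].round(1), "tri",tri(ce[j],ce2[k]).round(1))
E
```

```text
[377 272  28  11 219] [390.16894977 277.23287671]
hull ctr on z=99 [ 410.8 -118.8   99. ]
[135 179  28  21 341] [149.01466276 188.75953079]
scene on z=99 [ 411.7 -118.8   99. ] tri [ 410.7 -119.    97.8]
```

```bash
python3 -c "
from rig import job; print(job.sign_off())"
```

```text
the job is handed in; nothing more can be done
None
```

The spring nut is caught under the channel lips and resting against the dark steel stop. I let go of it and handed the job in at about 20 s.

**Catching it:** I pressed it down with about 10.5 N of spring force and gave it a quarter turn. A light side force of about 3 N came up partway through, and I eased it off by shifting the tool under a millimetre. As the nut rose, the vertical force flipped to a pull of about 6 N at the expected caught height, which shows the grooves were up against the lips.

**Sliding to the stop:** It slid with about 3 N, then I crept the last few millimetres. At contact the force rose to about 5.8 N and the nut stopped advancing. That is below the roughly 10 N at which the stop slips.

**Last checks:**
- **Stop:** its edge in the picture is where it was at the start, within about 0.15 pixel (0.3 mm).
- **Grip bar:** it lies across the channel at x ≈ 411 mm by both cameras, against 410 mm by feel, at about 98 mm high. That agrees with the caught position.
- **Contact after release:** this rests on feel just before letting go. The cameras can't rule out a gap under about 1 mm.
- **Rest block:** the star and ball knobs are still in it.
- **Robot:** the gripper was clear of everything and read no meaningful force.

No check failed or disagreed beyond the roughly 1 mm difference between the two cameras.

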